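# Load the measuring station of a test lab

### The arm

A 7-joint arm with a two-finger parallel gripper is mounted at the origin on the work surface. World frame = base frame: x ahead of the robot, y to its left, z up, the work surface at z = 0. Lengths are in m, angles in rad, forces in N, time in s.
With the tool pointing down it reaches from about 0.4 to 0.85 m from the base axis. Payload 4.5 kg.
Tool frame: the origin (TCP) lies at the very end of the fingers, on their centre line; the grasp point (between the pads) lies 19 mm behind it; z points along the fingers, y is the line along which they close (so a half turn about z gives the same grasp; the last joint's range is limited). The gripper opens to 88 mm and grips with 3 to 60 N. Pads are 18 mm wide; open, the fingers measure 123 mm over their backs; the gripper's body (75 mm by 187 mm) begins 45 mm behind the grasp point.
Start: joints at [-1.104, 0.689, -0.195, 1.565, 0.157, 0.902, -0.215], TCP at [0.262, 0.567, 0.239] pointing down, gripper open.
Joint ranges: [-3.01, 3.01], [-0.46, 2.08], [-1.47, 1.51], [0.13, 2.56], [-1, 4.14], [0.04, 2.09], [-2.66, 2.66]. Speed limits (rad/s): [2.57, 2.57, 3.14, 3.14, 3.14, 3.14, 3.14].

### API

Orientations are given as a unit quaternion [x, y, z, w].
In Python, from cell import get_obs, read_camera, job_done gives the robot as it stands. The module is installed in compiled form; this text tells all that it offers.
- The arm moves only by the shell command python3 -m jog 'ROWS' [OPENING]. ROWS is JSON, a list that holds one entry, the list of rows, each a list of 6 numbers: the shift along the tool's x, y, z in units of 25 mm (1.0 is 25 mm), then the turn, a rotation vector about the tool's x, y, z in units of 5 degrees (1.0 is 5 degrees). In form: [[[tx, ty, tz, rx, ry, rz], ...]]. A call has 1 to 12 rows; each row shifts and turns the commanded pose from where the row before left it, along the tool's axes as they then stand; what a row does not reach is not made up. A row lasts 1/12 s, in which the tool goes at most 41.7 mm and 7.16 degrees, less where a joint would pass 70% of its speed; a pose out of reach is approached as far as the arm can. A call is refused whole if a number of a shift passes 1 or a number of a turn 1, either way. A call with a gripper value outside its range is refused whole. OPENING is the opening, from 0 (shut) to 1 (fully open), set as the call begins (- or left out, the last holds). The fingers move at their own pace and stop on an object; the grip force is fixed at half the most. Time passes only in rows, so rows that do not move let the fingers close. It gives the time, the measured TCP pose, the force, the opening and the grip force at its end, in the units of the state.
- get_obs(): the state, without advancing time (a new reading comes with each control period).
- read_camera(name): name is "side" or "top"; returns a dict with "pixels" (420x560x3 uint8, red, green, blue), "fx", "fy", "cx", "cy" (pixels), "cam_to_world" (4x4, takes a point from camera to world coordinates). Camera axes: x right, y down, z forward; pixel columns grow to the right and rows downward; lengths in m; the calibration is good to about 2 mm. A picture is of the moment at which its call begins. There is no depth.
- job_done(): hands the job in; it is judged then, once.
The state is a dict: "clock": time; "joint_pos": joint angles; "joint_vel": joint speeds; "joint_efforts": joint torques, N m; "tool_pos": TCP position; "orientation": TCP orientation; "wrist_force": force on the tool from outside, world axes, zero at the start; "torque": the same for the moment, N m; "gripper_width": finger opening in m; "grip_force": force on a finger pad.
Only numpy, scipy, OpenCV 4.12 (cv2) and the standard library are available. Lean on these libraries where they do the work, as an engineer would, in place of code of your own. Each camera call takes 0.05 s, during which the arm holds its last target. There are 200 camera calls.

### The job

Get the measuring station ready for a run: lift the steel transport lock off the rails and hang it by its eye on the peg of the stand, and seat every specimen holder on the bench flat in a pocket of the carrier, one per pocket, any pocket. Only when that is done, slide the carrier by its handle all the way in under the clear shield, let go of everything, and leave the jars and the wash bottle as they are.

Things in the scene. Friction and masses are not known exactly. Their poses are not given: they have to be found in the camera images.
- station: Fixed station: white base 160 mm (x) by 650 mm (y -200 to +450), 14 mm thick; two rails along y, tops 26 mm above the bench, at x = +-58 to +-75 mm. From y +210 to +440 mm a clear shield with white frame roofs them (underside 78 mm, top 90 mm above the bench). Origin on the bench under the middle of the carrier when fully out; the carrier slides in to +y.
- carrier (a joint): Slide of the grey carrier to the station's +y, m: 0 fully out (for loading), 0.30 fully in under the shield at its stop; starts at 0 to 0.025. Friction about 3 N. While the lock sits on the rails it blocks the carrier beyond about 0.03. The carrier is a tray 110 mm (x) by 220 mm (y), wall tops 33 mm above the bench, with three pockets side by side.
- carrier_handle (a point): Top centre of the carrier's handle, 63 mm above the bench: upright black block, 50 mm along the station's x, 14 mm along y, 42 mm tall, on a thin foot 48 mm clear of the tray's outer (-y) end. Moves with the carrier and stays outside the shield.
- pocket0 (a point): Centre of the floor of a carrier pocket (the one next to the handle); x to its tongue end, y the slide-in direction. A recess 12 mm deep, the shape of a holder's shoe with 2 mm play on each side (94 x 60 mm; over the last 24 mm at +x only a 34 mm wide tongue slot), so a holder fits only with its tongue to the pocket's +x. Pockets lie 70 mm apart.
- pocket1 (a point): Centre of the floor of a carrier pocket (the middle one); x to its tongue end, y the slide-in direction. A recess 12 mm deep, the shape of a holder's shoe with 2 mm play on each side (94 x 60 mm; over the last 24 mm at +x only a 34 mm wide tongue slot), so a holder fits only with its tongue to the pocket's +x. Pockets lie 70 mm apart.
- pocket2 (a point): Centre of the floor of a carrier pocket (the one next to the shield); x to its tongue end, y the slide-in direction. A recess 12 mm deep, the shape of a holder's shoe with 2 mm play on each side (94 x 60 mm; over the last 24 mm at +x only a 34 mm wide tongue slot), so a holder fits only with its tongue to the pocket's +x. Pockets lie 70 mm apart.
- lock: Loose steel transport lock, 0.35 kg: foot 150 (x) by 50 (y) by 14 mm and on its middle an upright web 70 mm wide, 10 mm thick (y), top 106 mm above the underside. Eye through the web along y: window 44 mm wide, 40 to 78 mm up, roof sloping to the middle; grip the bar above it across y. Starts across the rails between 10 mm cheeks, before the shield. Origin: centre of the underside.
- lock_eye (a point): Highest point of the lock's eye (middle of the window's roof), 78 mm above the lock's underside; axes as the lock's, the eye runs through along y.
- stand: Fixed stand: dark foot plate 90 x 100 x 10 mm (x from -25 to +65 mm), a round post 18 mm thick and 130 mm tall at the origin, and a level round peg of 12 mm diameter whose axis is 115 mm above the bench, pointing to the stand's -x. Origin on the bench under the post.
- peg_root (a point): Where the peg leaves the post, on the peg's axis. The peg runs from here 81 mm along -x and ends in a black ball of 18 mm diameter.
- holder_a: Specimen holder (may be absent), 0.2 kg: aluminium shoe 12 mm thick, 90 mm long (x), T-shaped: main part x -45 to +19 mm, 56 mm wide; tongue x +19 to +45 mm, 30 mm wide. On top along x stands a dark steel bar to grip it by: x -33 to +17 mm, 14 mm wide, 28 mm tall (top 40 mm above the underside). Origin: centre of the underside, z up.
- holder_b: Specimen holder (may be absent), 0.2 kg: aluminium shoe 12 mm thick, 90 mm long (x), T-shaped: main part x -45 to +19 mm, 56 mm wide; tongue x +19 to +45 mm, 30 mm wide. On top along x stands a dark steel bar to grip it by: x -33 to +17 mm, 14 mm wide, 28 mm tall (top 40 mm above the underside). Origin: centre of the underside, z up.
- holder_c: Specimen holder (may be absent), 0.2 kg: aluminium shoe 12 mm thick, 90 mm long (x), T-shaped: main part x -45 to +19 mm, 56 mm wide; tongue x +19 to +45 mm, 30 mm wide. On top along x stands a dark steel bar to grip it by: x -33 to +17 mm, 14 mm wide, 28 mm tall (top 40 mm above the underside). Origin: centre of the underside, z up.
- jar_1: Sample jar of amber glass with metal lid, 68 mm wide, 110 mm tall; bystander, to be left alone.
- jar_2: Sample jar of amber glass with metal lid, 68 mm wide, 110 mm tall; bystander, to be left alone.
- wash_bottle: Clear plastic wash bottle, 68 mm wide, 190 mm tall; bystander, to be left alone.
Mind the look-alikes: they are no part of the job. What is shaped like the lock but purple is not meant. Leave any blue look-alike of the holder_a alone.

How it is judged:
On the way, in this order (a step that is already met when the one before it is completed fails the run):
1. with the carrier still out, the lock hangs on the peg by its eye and every holder is seated in a pocket (x of lock_eye in the frame of peg_root between -0.078 and -0.004 m and y of lock_eye in the frame of peg_root between -0.02 and 0.02 m and z of lock_eye in the frame of peg_root between -0.002 and 0.016 m and angle between lock's own z axis and vertical below 0.35 rad and linear speed of each of lock, holder_a, holder_b, holder_c below 0.03 m/s and ((horizontal distance between holder_a and pocket0 below 0.006 m and z of holder_a in the frame of pocket0 below 0.003 m and angle between holder_a's own z axis and vertical below 0.05 rad and angle between the x axis of holder_a and the x axis of pocket0, either way round below 0.09 rad) or (horizontal distance between holder_a and pocket1 below 0.006 m and z of holder_a in the frame of pocket1 below 0.003 m and angle between holder_a's own z axis and vertical below 0.05 rad and angle between the x axis of holder_a and the x axis of pocket1, either way round below 0.09 rad) or (horizontal distance between holder_a and pocket2 below 0.006 m and z of holder_a in the frame of pocket2 below 0.003 m and angle between holder_a's own z axis and vertical below 0.05 rad and angle between the x axis of holder_a and the x axis of pocket2, either way round below 0.09 rad)) and ((horizontal distance between holder_b and pocket0 below 0.006 m and z of holder_b in the frame of pocket0 below 0.003 m and angle between holder_b's own z axis and vertical below 0.05 rad and angle between the x axis of holder_b and the x axis of pocket0, either way round below 0.09 rad) or (horizontal distance between holder_b and pocket1 below 0.006 m and z of holder_b in the frame of pocket1 below 0.003 m and angle between holder_b's own z axis and vertical below 0.05 rad and angle between the x axis of holder_b and the x axis of pocket1, either way round below 0.09 rad) or (horizontal distance between holder_b and pocket2 below 0.006 m and z of holder_b in the frame of pocket2 below 0.003 m and angle between holder_b's own z axis and vertical below 0.05 rad and angle between the x axis of holder_b and the x axis of pocket2, either way round below 0.09 rad)) and ((horizontal distance between holder_c and pocket0 below 0.006 m and z of holder_c in the frame of pocket0 below 0.003 m and angle between holder_c's own z axis and vertical below 0.05 rad and angle between the x axis of holder_c and the x axis of pocket0, either way round below 0.09 rad) or (horizontal distance between holder_c and pocket1 below 0.006 m and z of holder_c in the frame of pocket1 below 0.003 m and angle between holder_c's own z axis and vertical below 0.05 rad and angle between the x axis of holder_c and the x axis of pocket1, either way round below 0.09 rad) or (horizontal distance between holder_c and pocket2 below 0.006 m and z of holder_c in the frame of pocket2 below 0.003 m and angle between holder_c's own z axis and vertical below 0.05 rad and angle between the x axis of holder_c and the x axis of pocket2, either way round below 0.09 rad)) and value of joint carrier below 0.1 m), for 0.2 s.
2. the carrier is slid fully in (value of joint carrier above 0.29 m), for 0.2 s.
At the end, for the whole second after the job is handed in: The lock hangs at rest, upright, by its eye on the peg; every holder present lies in a pocket, within 6 mm of its centre, 3 mm of its floor, level within 0.05 rad and square within 0.09 rad; the carrier is within 10 mm of its inner stop; everything is let go and at rest (x of lock_eye in the frame of peg_root between -0.078 and -0.004 m and y of lock_eye in the frame of peg_root between -0.02 and 0.02 m and z of lock_eye in the frame of peg_root between -0.002 and 0.016 m and angle between lock's own z axis and vertical below 0.35 rad and linear speed of each of lock, holder_a, holder_b, holder_c below 0.03 m/s and ((horizontal distance between holder_a and pocket0 below 0.006 m and z of holder_a in the frame of pocket0 below 0.003 m and angle between holder_a's own z axis and vertical below 0.05 rad and angle between the x axis of holder_a and the x axis of pocket0, either way round below 0.09 rad) or (horizontal distance between holder_a and pocket1 below 0.006 m and z of holder_a in the frame of pocket1 below 0.003 m and angle between holder_a's own z axis and vertical below 0.05 rad and angle between the x axis of holder_a and the x axis of pocket1, either way round below 0.09 rad) or (horizontal distance between holder_a and pocket2 below 0.006 m and z of holder_a in the frame of pocket2 below 0.003 m and angle between holder_a's own z axis and vertical below 0.05 rad and angle between the x axis of holder_a and the x axis of pocket2, either way round below 0.09 rad)) and ((horizontal distance between holder_b and pocket0 below 0.006 m and z of holder_b in the frame of pocket0 below 0.003 m and angle between holder_b's own z axis and vertical below 0.05 rad and angle between the x axis of holder_b and the x axis of pocket0, either way round below 0.09 rad) or (horizontal distance between holder_b and pocket1 below 0.006 m and z of holder_b in the frame of pocket1 below 0.003 m and angle between holder_b's own z axis and vertical below 0.05 rad and angle between the x axis of holder_b and the x axis of pocket1, either way round below 0.09 rad) or (horizontal distance between holder_b and pocket2 below 0.006 m and z of holder_b in the frame of pocket2 below 0.003 m and angle between holder_b's own z axis and vertical below 0.05 rad and angle between the x axis of holder_b and the x axis of pocket2, either way round below 0.09 rad)) and ((horizontal distance between holder_c and pocket0 below 0.006 m and z of holder_c in the frame of pocket0 below 0.003 m and angle between holder_c's own z axis and vertical below 0.05 rad and angle between the x axis of holder_c and the x axis of pocket0, either way round below 0.09 rad) or (horizontal distance between holder_c and pocket1 below 0.006 m and z of holder_c in the frame of pocket1 below 0.003 m and angle between holder_c's own z axis and vertical below 0.05 rad and angle between the x axis of holder_c and the x axis of pocket1, either way round below 0.09 rad) or (horizontal distance between holder_c and pocket2 below 0.006 m and z of holder_c in the frame of pocket2 below 0.003 m and angle between holder_c's own z axis and vertical below 0.05 rad and angle between the x axis of holder_c and the x axis of pocket2, either way round below 0.09 rad)) and value of joint carrier above 0.29 m); the robot touches nothing.
It fails at once if jar_1 shoved more than 30 mm or tipped (distance of jar_1 from where it was at the start of the episode above 0.03 m or angle between jar_1's own z axis and vertical above 0.4 rad).
It fails at once if jar_2 shoved more than 30 mm or tipped (distance of jar_2 from where it was at the start of the episode above 0.03 m or angle between jar_2's own z axis and vertical above 0.4 rad).
It fails at once if wash_bottle shoved more than 30 mm or tipped (distance of wash_bottle from where it was at the start of the episode above 0.03 m or angle between wash_bottle's own z axis and vertical above 0.4 rad).
Of holder_a, holder_b, holder_c only 2 to 3 are there at a start; the rules pass over those that are not, and their reading is None.
At some moment in a run one of holder_a, holder_b, holder_c may be knocked a few centimetres aside while the robot is not near it.
Once in a run the grip may slacken for a moment while it holds something.
It also fails if it takes over 210 s, if anything falls off the work surface, if the arm or the gripper's body presses on something with over 40 N, if the wrist force passes 120 N, or if a joint passes its speed limit or range.

## Working session

There is one attempt and no reset: what is moved stays moved. The work goes in short steps, Python scripts to look and compute and a shell command to move; the robot and the scene stay as the last step left them, time stands still between calls to the robot, and variables do not carry over. Pictures are saved under pics/ and viewed, at most 16 in all, crops included, and the job is handed in when it is done.

```bash
mkdir -p pics; cat > h.py <<'E'
import numpy as np, cv2
from cell import get_obs, read_camera
def cam(n):
    c=read_camera(n); c['bgr']=c['pixels'][:,:,::-1].copy(); return c
def ray(c,u,v):
    T=np.array(c['cam_to_world']); d=T[:3,:3]@np.array([(u-c['cx'])/c['fx'],(v-c['cy'])/c['fy'],1]); return T[:3,3],d
def onz(c,u,v,z):
    o,d=ray(c,u,v); return o+d*(z-o[2])/d[2]
def tri(c1,p1,c2,p2):
    o1,d1=ray(c1,*p1);o2,d2=ray(c2,*p2)
    s=np.linalg.lstsq(np.stack([d1,-d2],1),o2-o1,rcond=None)[0]
    a=o1+d1*s[0];b=o2+d2*s[1]; return (a+b)/2,np.linalg.norm(a-b)
def proj(c,p):
    q=np.linalg.inv(np.array(c['cam_to_world']))@np.append(p,1); return np.array([c['fx']*q[0]/q[2]+c['cx'],c['fy']*q[1]/q[2]+c['cy']])
E
python3 - <<'E'
from h import *
import pickle
o=get_obs();print(o)
for n in('top','side'):
    c=cam(n);pickle.dump(c,open(n+'.pkl','wb'));print(n,c['fx'],c['cx'],c['cy'],np.round(c['cam_to_world'],3).tolist())
    cv2.imwrite(f'pics/{n}0.png',cv2.resize(c['bgr'],(800,600),interpolation=cv2.INTER_CUBIC))
E
```

```text
{'clock': 0.0, 'joint_pos': array([-1.10416836,  0.68997611, -0.19450417,  1.56635261,  0.15726594,
        0.90247929, -0.21510244]), 'joint_vel': array([-0.00110384,  0.00025421, -0.00042967,  0.00040721, -0.00032574,
        0.00056099, -0.0005442 ]), 'joint_efforts': array([-2.28350341e-04, -5.27565265e+01, -1.26691606e+00, -1.53435838e+01,
       -5.25682827e-02,  6.32223731e-03,  1.69573773e-04]), 'tool_pos': array([0.26192548, 0.56676975, 0.23791239]), 'orientation': array([ 2.14702028e-01,  9.76679171e-01, -9.03137646e-04, -1.41631644e-04]), 'wrist_force': array([-0.37342239,  0.18462638,  0.31971599]), 'torque': array([0.03128947, 0.02097054, 0.01750753]), 'grip_force': 0.0, 'gripper_width': 0.08810784273738576}
top 378.85399881445124 283.6916615537146 209.49064634546696 [[-0.009, -0.994, 0.112, 0.411], [-1.0, 0.009, 0.008, -0.055], [-0.009, -0.112, -0.994, 1.228], [0.0, 0.0, 0.0, 1.0]]
side 435.7175120448359 285.8032051240534 214.53012477331805 [[0.787, -0.378, 0.488, -0.08], [-0.617, -0.511, 0.599, -0.825], [0.022, -0.772, -0.635, 0.913], [0.0, 0.0, 0.0, 1.0]]
```

View pics/top0.png

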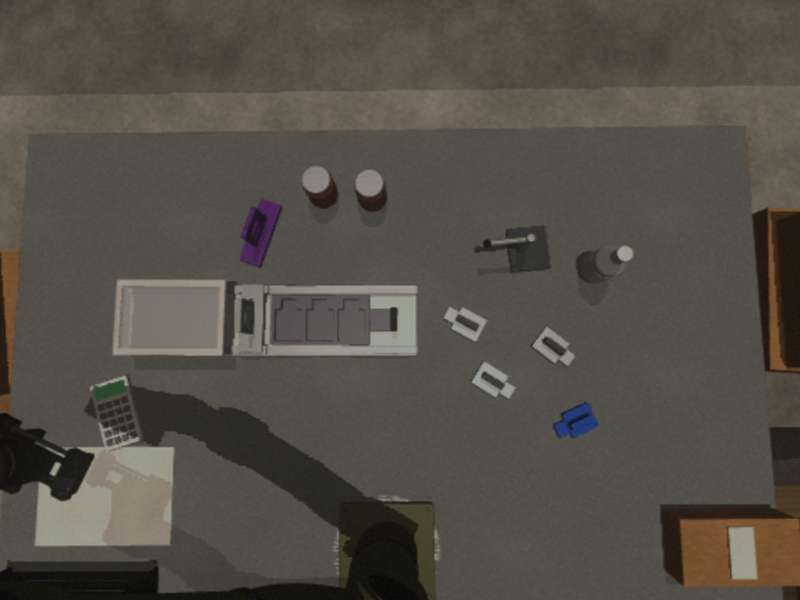

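View pics/side0.png

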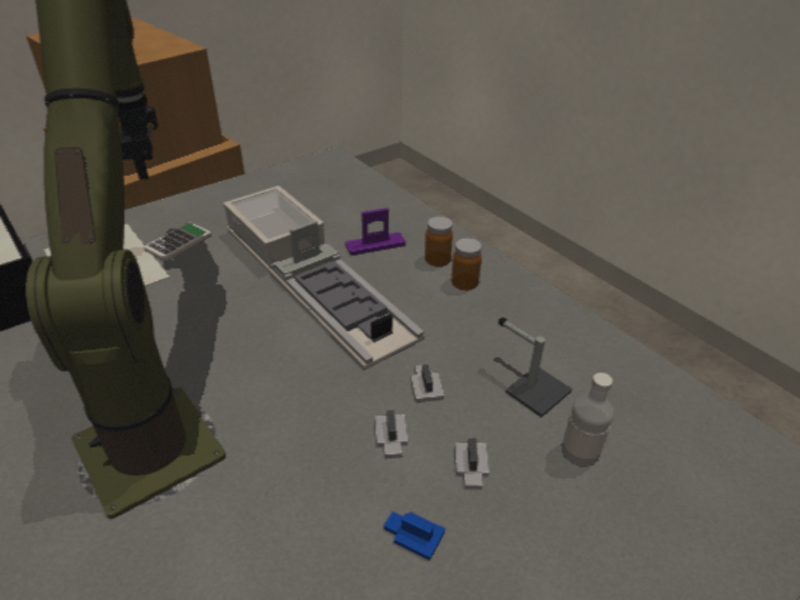

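Top view (800x600): station from (115,280) to (418,355), with the lock (grey web) at (247,318) and the carrier at (320,318), handle at (393,318). The stand is at (530,240) with its peg pointing left to (480,247). Three white holders are at (467,323), (553,347) and (492,381).

Candidates: the grey thing at (247,318) on the rails is the lock, and the purple one at (262,233) is the look-alike. The three aluminium shoes are holders, and the blue one at (577,420) is a look-alike. I'll confirm this in an enlarged crop.

```bash
python3 - <<'E'
from h import *
import pickle
t=pickle.load(open('top.pkl','rb'));s=pickle.load(open('side.pkl','rb'))
a=t['bgr'][140:310,155:420];cv2.imwrite('pics/tc.png',cv2.convertScaleAbs(cv2.resize(a,None,fx=3,fy=3,interpolation=cv2.INTER_CUBIC),alpha=1.5))
b=s['bgr'][125:350,150:420];cv2.imwrite('pics/sc.png',cv2.convertScaleAbs(cv2.resize(b,None,fx=2.66,fy=2.66,interpolation=cv2.INTER_CUBIC),alpha=1.5))
# white low-saturation blobs
for n,c in(('t',t),('s',s)):
    h=cv2.cvtColor(c['bgr'],cv2.COLOR_BGR2HSV);m=((h[...,2]>125)&(h[...,1]<60)).astype(np.uint8)
    k,l,st,ce=cv2.connectedComponentsWithStats(m)
    for i in range(1,k):
        if st[i,4]>60: print(n,st[i].tolist(),ce[i].round(1))
E
```

```text
t [212, 117, 18, 18, 247] [220.9 125.1]
t [249, 119, 19, 18, 260] [257.9 127.7]
t [432, 172, 11, 11, 88] [437.1 176.9]
t [79, 196, 79, 53, 1373] [115.6 222.1]
t [163, 200, 21, 48, 404] [174.8 226.6]
t [189, 200, 103, 6, 528] [243.2 202.3]
t [186, 207, 106, 42, 1622] [254.8 233.5]
t [311, 215, 30, 24, 289] [325.3 225.4]
t [373, 229, 25, 25, 212] [384.1 240.5]
t [330, 254, 31, 25, 311] [344.6 266.5]
t [24, 296, 98, 86, 5453] [ 78.6 349.8]
t [510, 369, 20, 36, 610] [519.4 386.6]
s [157, 130, 69, 40, 1258] [187.7 148.9]
s [300, 152, 16, 8, 106] [307.5 155.5]
s [0, 154, 14, 31, 243] [  4.4 172.1]
s [87, 157, 32, 42, 543] [100.7 179.9]
s [319, 167, 18, 9, 124] [327.5 171. ]
s [202, 171, 33, 19, 102] [221.7 179.1]
s [236, 182, 60, 51, 273] [266.2 208. ]
s [202, 195, 90, 57, 826] [254.9 233.1]
s [288, 256, 22, 23, 194] [298.5 269.2]
s [415, 261, 14, 9, 100] [421.7 264.9]
s [263, 291, 8, 19, 103] [266.  299.8]
s [269, 290, 16, 28, 198] [278.1 305.1]
s [319, 310, 8, 20, 114] [322.3 318.9]
s [325, 310, 17, 30, 217] [334.9 326.1]
```

View pics/tc.png

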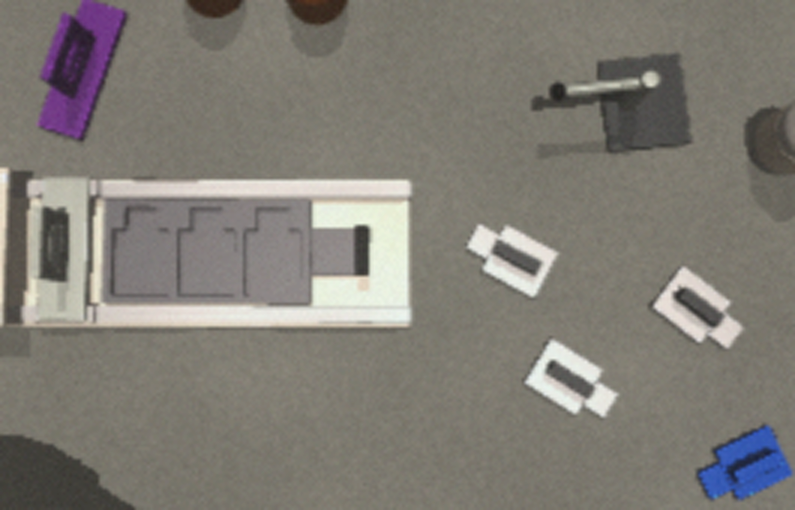

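View pics/sc.png

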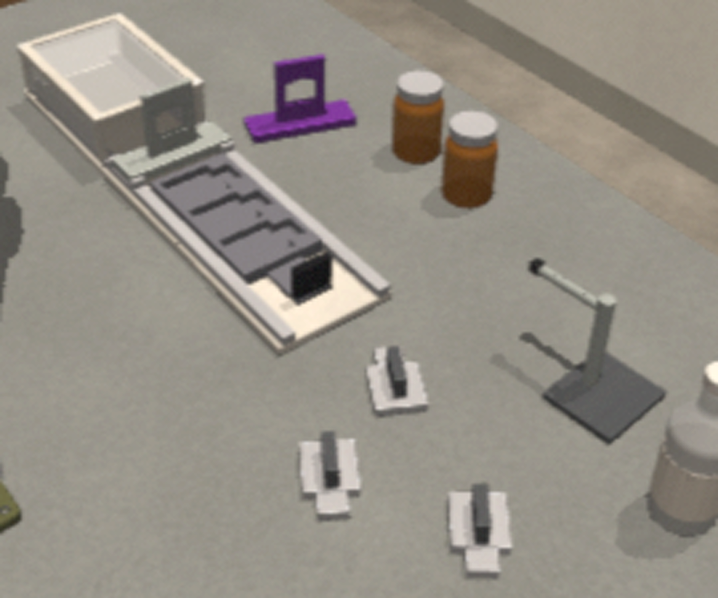

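Crop confirms it. The steel lock on the rails has its web at crop (55,243). Three aluminium holders are at crop (515,258), (697,306) and (570,378), and the purple and blue ones are decoys. The tongue slots point up in the image, which is world +x. The peg runs from the post at (652,78) to the ball at (558,92).

```bash
python3 - <<'E'
from h import *
import pickle
t=pickle.load(open('top.pkl','rb'));s=pickle.load(open('side.pkl','rb'))
def rect(c,m,z):
    ys,xs=np.nonzero(m)
    p=np.array([onz(c,u,v,z)[:2] for u,v in zip(xs,ys)])
    (x,y),wh,a=cv2.minAreaRect((p*1000).astype(np.float32)); return np.round([x,y,*wh,a],1)
def roi(m,x0,y0,x1,y1):
    r=np.zeros_like(m);r[y0:y1,x0:x1]=m[y0:y1,x0:x1];return r
ht=cv2.cvtColor(t['bgr'],cv2.COLOR_BGR2HSV);hs=cv2.cvtColor(s['bgr'],cv2.COLOR_BGR2HSV)
wt=((ht[...,2]>115)&(ht[...,1]<60));ws=((hs[...,2]>115)&(hs[...,1]<70))
dt=(ht[...,2]<60);ds=(hs[...,2]<60)
print('bg',ht[300,300],hs[300,300])
for n,rt,rs in(('A',(308,212,343,241),(284,250,315,280)),('B',(370,226,404,258),(315,300,347,345)),('C',(327,251,364,281),(258,285,290,322))):
    print(n,'top',rect(t,roi(wt,*rt),.012),'side',rect(s,roi(ws,*rs),.012))
    print('  bar top',rect(t,roi(dt,*rt),.04))
    for h in(t,s):
        pass
    # bar blob image centroid extremes
    ys,xs=np.nonzero(roi(ds,rs[0],rs[1]-8,rs[2],rs[3])); 
    if len(xs): print('  side bar px',xs.min(),xs.max(),ys.min(),ys.max())
gray=t['bgr'].astype(int)
for q in((200,225),(174,205),(172,220)): print(q,ht[q[1],q[0]])
car=(ht[...,2]<115)&(ht[...,2]>60)
print('carrier',rect(t,roi(car,190,207,258,241),.033))
print('handle',rect(t,roi(dt,265,205,280,240),.063))
print('railtop',rect(t,roi(wt,195,198,293,207),.026))
T=lambda u,v:(155+u/3,140+v/3)
S=lambda u,v:(150+u/2.66,125+v/2.66)
for n,a,b in(('post',(652,78),(607,300)),('ball',(558,91),(537,266)),('handle top',(366,250),(313,262)),('web top mid',(67,245),(167,90)),('rail end +x',(411,188),(386,290)),('tongueB',(733,330),(483,567)),('tongueA',(480,242),(386,352)),('tongueC',(607,399),(334,511))):
    p,e=tri(t,T(*a),s,S(*b)); print(n,p.round(4),'gap',round(e,4))
E
```

```text
bg [18 30 85] [ 23  22 104]
A top [ 497.6 -175.4   89.2   54.9   60.6] side [ 498.  -177.4   89.5   56.5   60.9]
  bar top [ 491.4 -177.8   44.6    8.5   62.7]
  side bar px 296 302 260 273
B top [ 435.6 -378.3   87.8   54.3   51.7] side [ 435.6 -380.8   88.7   56.5   50.2]
  bar top [ 443.6 -355.5   72.3   25.8   70.9]
  side bar px 328 333 314 328
C top [ 361.8 -241.5   88.2   54.7   57.8] side [ 362.1 -244.    88.5   56.8   58. ]
  bar top [ 367.1 -231.2   47.5    7.7   55.7]
  side bar px 272 276 299 307
(200, 225) [15  6 84]
(174, 205) [ 27  20 126]
(172, 220) [20 14 56]
carrier [503.  146.  214.3 104.8  89.5]
handle [499.  -18.6  12.4  46.4  89.6]
railtop [568.5  85.  308.   19.4  89.4]
post [ 0.6619 -0.3095  0.1273] gap 0.0003
ball [ 0.6534 -0.2191  0.1141] gap 0.0021
handle top [ 0.5005 -0.0256  0.0648] gap 0.0029
web top mid [0.4969 0.2613 0.1465] gap 0.0083
rail end +x [ 0.5699 -0.073   0.0194] gap 0.0025
tongueB [ 0.4133 -0.4125  0.0079] gap 0.0033
tongueA [ 0.5114 -0.1462  0.0127] gap 0.0017
tongueC [ 0.3426 -0.2777  0.005 ] gap 0.001
```

Both views agree with each other and with the text's heights: shoe tops about 12 mm, ball centre 114 mm, post top 127 mm, handle top 65 mm. Next I'll locate the lock more exactly and write a move helper.

```bash
cat >> h.py <<'E'
from scipy.spatial.transform import Rotation as R
def st():
    o=get_obs();r=R.from_quat(o['orientation']);x=r.as_matrix()[:,0];th=np.degrees(np.arctan2(x[1],x[0]))
    print('t',round(o['clock'],1),'pos',o['tool_pos'].round(4),'th',th.round(1),'tilt z',r.as_matrix()[:,2].round(3),'w',round(float(o['gripper_width']),4),'F',o['wrist_force'].round(1),'q7',o['joint_pos'][6].round(2)); return o,r,th
def go(p,th_t=None):
    "units to jog: first turn about tool z (rz total), then shift in turned tool axes"
    o,r,th=st(); th_t=th if th_t is None else th_t
    d=(th_t-th+180)%360-180
    a=np.radians(th_t);M=np.array([[np.cos(a),np.sin(a),0],[np.sin(a),-np.cos(a),0],[0,0,-1]]).T
    sh=np.linalg.inv(M)@(np.array(p)-o['tool_pos'])/.025
    # level correction
    zt=r.inv().apply([0,0,-1]); 
    print('turn rz total',round(-d/5,2),'| shift total',sh.round(2),'| level rx,ry',np.round(np.degrees([-zt[1],zt[0]])/5,3))
E
python3 - <<'E'
from h import *
import pickle
t=pickle.load(open('top.pkl','rb'));s=pickle.load(open('side.pkl','rb'))
g=cv2.cvtColor(t['bgr'],cv2.COLOR_BGR2GRAY).astype(int)
print('row200 cols155-195',g[203,155:196].tolist());print('row244',g[244,155:196].tolist());print('col182? rows',g[192:255,182].tolist())
print('web row215',g[215,160:190].tolist());print('web row 230',g[230,160:190].tolist())
print('web col 172',g[195:252,172].tolist())
print('base col 285',g[192:255,285].tolist())
for n,z in(('rail.026',.026),('foot .04',.04),('web .132',.132)):
    print(n,[onz(t,u,223,z)[:2].round(4).tolist() for u in(165,175,185)],[onz(t,285,v,z)[:2].round(4).tolist() for v in(200,248)])
print(onz(t,437,177,.19),onz(t,221,125,.11),onz(t,258,128,.11))
go([.5015,.262,.2],180)
E
```

```text
row200 cols155-195 [146, 142, 94, 58, 45, 47, 46, 48, 59, 116, 131, 130, 128, 127, 129, 126, 124, 122, 124, 126, 124, 126, 127, 125, 125, 124, 124, 125, 123, 99, 121, 127, 96, 104, 123, 132, 131, 130, 131, 134, 132]
row244 [127, 73, 52, 48, 49, 49, 57, 103, 130, 133, 134, 131, 124, 128, 127, 129, 128, 130, 127, 129, 129, 129, 129, 129, 129, 128, 131, 130, 87, 124, 129, 85, 119, 134, 137, 135, 137, 138, 137, 139, 138]
col182? rows [80, 78, 82, 82, 79, 80, 84, 108, 122, 125, 124, 125, 125, 124, 126, 125, 124, 126, 128, 127, 127, 127, 130, 129, 129, 128, 130, 129, 129, 130, 130, 131, 130, 132, 130, 129, 127, 127, 127, 128, 128, 129, 125, 125, 126, 125, 124, 127, 125, 127, 130, 126, 130, 128, 125, 108, 114, 73, 70, 78, 79, 79, 78]
web row215 [54, 55, 54, 62, 113, 126, 123, 120, 101, 60, 40, 42, 55, 50, 50, 57, 45, 55, 111, 125, 127, 127, 129, 129, 74, 66, 132, 148, 145, 112]
web row 230 [55, 58, 56, 64, 114, 125, 126, 120, 77, 47, 40, 37, 41, 44, 52, 46, 47, 83, 118, 124, 127, 127, 127, 102, 65, 72, 133, 148, 131, 97]
web col 172 [80, 80, 82, 82, 110, 123, 123, 123, 122, 125, 125, 126, 1
[... 418 characters left out ...]
57, 156, 157, 157, 160, 159, 156, 142, 156, 157, 159, 154, 135, 131, 75, 70, 78, 80, 82, 79]
rail.026 [[0.5066, 0.3334], [0.5063, 0.3014], [0.506, 0.2695]] [[0.5769, -0.0499], [0.4239, -0.0485]]
foot .04 [[0.5054, 0.3289], [0.5052, 0.2973], [0.5049, 0.2657]] [[0.5749, -0.05], [0.4238, -0.0486]]
web .132 [[0.4981, 0.2992], [0.4978, 0.27], [0.4976, 0.2409]] [[0.5622, -0.0503], [0.4228, -0.0491]]
[ 0.61446831 -0.47283179  0.19      ] [0.798063   0.14297215 0.11      ] [0.78733213 0.03002626 0.11      ]
t 0.1 pos [0.2619 0.5668 0.238 ] th 155.2 tilt z [-0.001 -0.002 -1.   ] w 0.0879 F [ 0.6  0.8 -0.4] q7 -0.22
turn rz total -4.96 | shift total [ -9.58 -12.19   1.52] | level rx,ry [-0.019  0.001]
```

```bash
python3 -m jog '[[[0,0,0,0,0,-1],[0,0,0,0,0,-1],[0,0,0,0,0,-1],[0,0,0,0,0,-1],[0,0,0,0,0,-1],[-0.9,-1,0,0,0,0],[-0.9,-1,0,0,0,0],[-0.9,-1,0,0,0,0],[-0.9,-1,0,0,0,0],[-0.9,-1,0,0,0,0],[-0.9,-1,0,0,0,0],[-0.9,-1,0,0,0,0]]]' 0.6
python3 -m jog '[[[-0.9,-1,0.5,0,0,0],[-0.9,-1,0.5,0,0,0],[-0.9,-1,0.5,0,0,0],[-0.8,-0.9,0.5,0,0,0],[0,0,0,0,0,0],[0,0,0,0,0,0]]]'
python3 -c "from h import *;go([.506,.295,.108],179.5)"
```

```text
clock: 1.1
tool_pos: [0.421, 0.3913, 0.2384]
orientation: [-0.002, 1.0, -0.0, -0.0]
wrist_force: [0.8, -0.4, 0.1]
gripper_width: 0.0531
grip_force: 0.0
clock: 1.6
tool_pos: [0.509, 0.2929, 0.1874]
orientation: [0.001, 1.0, -0.001, -0.001]
wrist_force: [-0.1, 0.3, -0.1]
gripper_width: 0.0527
grip_force: 0.0
t 1.6 pos [0.509  0.2929 0.1874] th 179.9 tilt z [-0.002 -0.002 -1.   ] w 0.0527 F [-0.1  0.3 -0.1] q7 0.66
turn rz total 0.09 | shift total [0.12 0.08 3.18] | level rx,ry [-0.027 -0.018]
```

```bash
python3 -m jog '[[[0.1,0.1,0.7,0,0,0.1],[0,0,0.7,0,0,0],[0,0,0.7,0,0,0],[0,0,0.6,0,0,0],[0,0,0.5,0,0,0],[0,0,0,0,0,0],[0,0,0,0,0,0]]]'
python3 -m jog '[[[0,0,0,0,0,0],[0,0,0,0,0,0],[0,0,0,0,0,0],[0,0,0,0,0,0],[0,0,0,0,0,0],[0,0,0,0,0,0],[0,0,0,0,0,0],[0,0,0,0,0,0]]]' 0
python3 - <<'E'
from h import *
st()
a=cam('side');b=cam('top')
A=cv2.resize(a['bgr'][90:250,150:310],(480,480),interpolation=cv2.INTER_CUBIC);B=cv2.resize(b['bgr'][180:270,140:230],(320,320))
B=cv2.copyMakeBorder(B,0,160,0,0,cv2.BORDER_CONSTANT)
cv2.imwrite('pics/g1.png',cv2.convertScaleAbs(np.hstack([A,B]),alpha=1.6))
E
```

```text
clock: 2.18
tool_pos: [0.5044, 0.2996, 0.1087]
orientation: [0.002, 1.0, 0.0, -0.001]
wrist_force: [-0.5, 0.9, 0.5]
gripper_width: 0.0529
grip_force: 0.0
clock: 2.85
tool_pos: [0.5057, 0.2962, 0.1088]
orientation: [0.003, 1.0, -0.002, -0.0]
wrist_force: [-0.8, -4.1, 5.1]
gripper_width: 0.01
grip_force: 30.0
t 2.9 pos [0.5057 0.2962 0.1088] th 179.6 tilt z [-0.    -0.003 -1.   ] w 0.01 F [-0.8 -4.1  5.1] q7 0.6
```

View pics/g1.png

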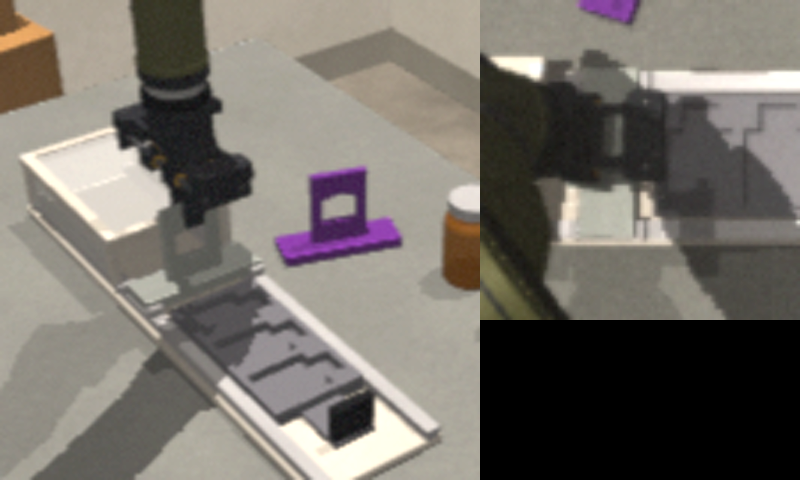

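```bash
python3 -m jog '[[[0,0,-0.4,0,0,0],[0,0,-0.8,0,0,0],[0,0,-0.9,0,0,0],[0,0,-0.9,0,0,0],[0,0,-0.9,0,0,0],[0,0,-0.9,0,0,-0.3],[0,0,-0.9,0,0,-0.3],[0,0,-0.9,0,0,-0.3],[0,0,-0.6,0,0,-0.25],[0,0,-0.2,0,0,0],[0,0,0,0,0,0]]]'
python3 -m jog '[[[-0.1,-0.4,0,0,0,0],[-0.2,-0.8,0,0,0,0],[-0.2,-0.9,0,0,0,0],[-0.2,-0.9,0,0,0,0],[-0.2,-0.9,0,0,0,0],[-0.2,-0.9,0,0,0,0],[-0.2,-0.9,0,0,0,0],[-0.2,-0.9,0,0,0,0],[-0.2,-0.9,0,0,0,0],[-0.2,-0.9,0,0,0,0],[-0.2,-0.9,0,0,0,0],[-0.2,-0.9,0,0,0,0]]]'
python3 -m jog '[[[-0.2,-0.9,0,0,0,0],[-0.2,-0.9,0,0,0,0],[-0.2,-0.9,0,0,0,0],[-0.2,-0.9,0,0,0,0],[-0.2,-0.9,0,0,0,0],[-0.2,-0.9,0,0,0,0],[-0.2,-0.9,0,0,0,0],[-0.2,-0.9,0,0,0,0],[-0.1,-0.5,0,0,0,0],[0,-0.2,0,0,0,0],[0,0,0,0,0,0],[0,0,0,0,0,0]]]'
python3 -c "from h import *;go([.648,-.16,.138],185.3)"
```

```text
clock: 3.87
tool_pos: [0.5057, 0.2998, 0.2951]
orientation: [-0.048, 0.999, 0.002, 0.001]
wrist_force: [-0.5, 0.2, -2.8]
gripper_width: 0.01
grip_force: 29.9
clock: 4.87
tool_pos: [0.5863, 0.0477, 0.2919]
orientation: [-0.047, 0.999, -0.0, -0.002]
wrist_force: [0.4, -0.1, -3.3]
gripper_width: 0.01
grip_force: 29.9
clock: 5.87
tool_pos: [0.6476, -0.1411, 0.2931]
orientation: [-0.048, 0.999, 0.001, -0.001]
wrist_force: [0.4, 0.9, -2.1]
gripper_width: 0.01
grip_force: 29.9
t 5.9 pos [ 0.6476 -0.1411  0.2931] th -174.5 tilt z [-0.001  0.002 -1.   ] w 0.01 F [ 0.4  0.9 -2.1] q7 1.57
turn rz total 0.04 | shift total [ 0.05 -0.75  6.2 ] | level rx,ry [ 0.023 -0.013]
```

```bash
python3 -m jog '[[[0,-0.2,0.5,0,0,0],[0,-0.2,0.8,0,0,0],[0,-0.1,0.8,0,0,0],[0,0,0.8,0,0,0],[0,0,0.8,0,0,0],[0,0,0.8,0,0,0],[0,0,0.8,0,0,0],[0,0,0.6,0,0,0],[0,0,0.3,0,0,0],[0,0,0,0,0,0],[0,0,0,0,0,0]]]'
python3 - <<'E'
from h import *
import pickle
go([.6573,-.2607,.138],185.3)
a=cam('side');b=cam('top');pickle.dump((a,b),open('p.pkl','wb'))
A=cv2.resize(a['bgr'][150:310,310:450],(525,600),interpolation=cv2.INTER_CUBIC);B=cv2.resize(b['bgr'][140:210,280:390],(275*1,175))
cv2.imwrite('pics/g2.png',cv2.convertScaleAbs(np.hstack([A,cv2.copyMakeBorder(B,0,425,0,0,cv2.BORDER_CONSTANT)]),alpha=1.6))
for n,p in(('ball',(.6534,-.2191,.115)),('ball(peg line model)',(.6534,-.2191,.1141))): print(proj(a,p),proj(b,p))
p=get_obs()['tool_pos']-[0,0,.0048]; print('eye peak',proj(a,p),'eye mid bottom',proj(a,p-[0,0,.038]))
E
```

```text
clock: 6.78
tool_pos: [0.6494, -0.1543, 0.1387]
orientation: [-0.048, 0.999, 0.0, -0.0]
wrist_force: [0.2, 1.0, -3.3]
gripper_width: 0.0094
grip_force: 29.9
t 6.8 pos [ 0.6494 -0.1543  0.1387] th -174.5 tilt z [-0.     0.001 -1.   ] w 0.0094 F [ 0.2  1.  -3.3] q7 1.51
turn rz total 0.04 | shift total [ 0.08 -4.27  0.03] | level rx,ry [ 0.007 -0.001]
[351.5325311  224.83363193] [341.2446635  169.98985127]
[351.49476833 225.0753079 ] [341.20181258 170.0547924 ]
eye peak [335.75441786 208.22026073] eye mid bottom [334.51806466 218.35664269]
```

View pics/g2.png

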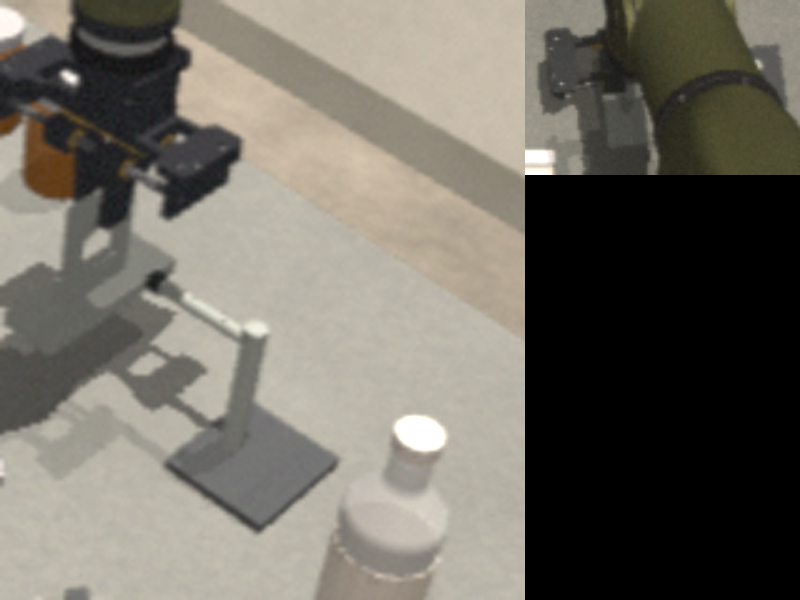

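```bash
python3 -m jog '[[[0,-0.3,0,0,0,0],[0,-0.5,0,0,0,0],[0.1,-0.5,0,0,0,0],[0,-0.5,0,0,0,0],[0,-0.5,0,0,0,0],[0,-0.5,0,0,0,0],[0,-0.5,0,0,0,0],[0,-0.5,0,0,0,0],[0,-0.4,0,0,0,0],[0,0,0,0,0,0],[0,0,0,0,0,0]]]'
python3 - <<'E'
from h import *
go([.6573,-.2607,.1265],185.3)
a=cam('side')
cv2.imwrite('pics/g3.png',cv2.convertScaleAbs(cv2.resize(a['bgr'][170:310,310:450],(560,560),interpolation=cv2.INTER_CUBIC),alpha=1.6))
E
```

```text
clock: 7.8
tool_pos: [0.6566, -0.2605, 0.1384]
orientation: [-0.047, 0.999, 0.0, -0.0]
wrist_force: [-0.8, -0.4, -2.5]
gripper_width: 0.0096
grip_force: 29.9
t 7.8 pos [ 0.6566 -0.2605  0.1384] th -174.6 tilt z [-0.  0. -1.] w 0.0096 F [-0.8 -0.4 -2.5] q7 1.68
turn rz total 0.02 | shift total [-0.03 -0.01  0.48] | level rx,ry [ 0.004 -0.002]
```

View pics/g3.png

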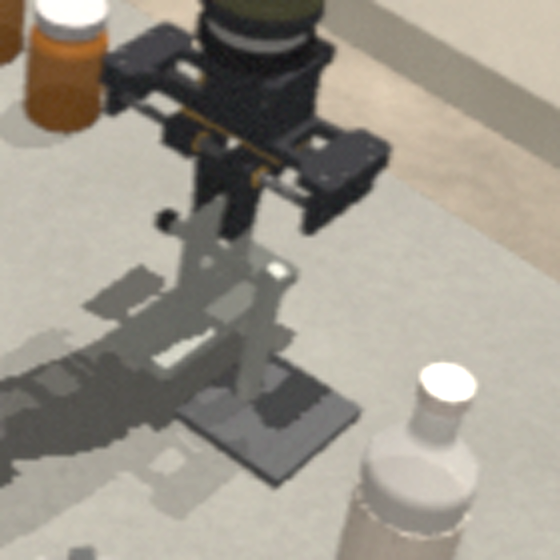

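The ball at (167,220) sticks out beyond the web and the peg passes through the eye to the post at (280,270). I'll lower it now.

```bash
python3 -m jog '[[[0,0,0.1,0,0,0],[0,0,0.1,0,0,0],[0,0,0.1,0,0,0],[0,0,0,0,0,0],[0,0,0,0,0,0]]]' | tr '\n' ' '
python3 -m jog '[[[0,0,0.08,0,0,0],[0,0,0,0,0,0],[0,0,0,0,0,0]]]' | tr '\n' ' '
python3 -m jog '[[[0,0,0.08,0,0,0],[0,0,0,0,0,0],[0,0,0,0,0,0]]]'| tr '\n' ' '
```

```text
clock: 8.27 tool_pos: [0.6566, -0.2595, 0.1309] orientation: [-0.048, 0.999, 0.0, -0.0] wrist_force: [0.9, -0.5, -3.5] gripper_width: 0.0095 grip_force: 29.9 clock: 8.52 tool_pos: [0.6568, -0.2598, 0.1291] orientation: [-0.048, 0.999, 0.0, -0.0] wrist_force: [-0.6, -0.3, -2.4] gripper_width: 0.0096 grip_force: 29.9 clock: 8.77 tool_pos: [0.6567, -0.2599, 0.127] orientation: [-0.048, 0.999, 0.0, -0.0] wrist_force: [-0.4, -0.3, -2.8] gripper_width: 0.0094 grip_force: 29.9
```

```bash
for i in 1; do python3 -m jog '[[[0,0,0.05,0,0,0],[0,0,0,0,0,0],[0,0,0,0,0,0]]]'| tr '\n' ' '; python3 -m jog '[[[0,0,0.05,0,0,0],[0,0,0,0,0,0],[0,0,0,0,0,0]]]'| tr '\n' ' ';  done
```

```text
clock: 9.02 tool_pos: [0.6567, -0.2599, 0.1259] orientation: [-0.048, 0.999, 0.0, -0.0] wrist_force: [0.6, -0.2, -3.2] gripper_width: 0.0094 grip_force: 29.9 clock: 9.27 tool_pos: [0.6571, -0.2599, 0.1252] orientation: [-0.048, 0.999, -0.0, 0.0] wrist_force: [-0.5, 0.8, 0.7] gripper_width: 0.0096 grip_force: 29.9
```

Contact felt: the lock's weight is now on the peg. I'll open a little, retreat upward and look.

```bash
python3 -m jog '[[[0,0,0,0,0,0],[0,0,0,0,0,0],[0,0,0,0,0,0],[0,0,0,0,0,0],[0,0,-0.2,0,0,0],[0,0,-0.5,0,0,0],[0,0,-0.9,0,0,0],[0,0,-1,0,0,0],[0,0,-1,0,0,0],[0,0,-1,0,0,0],[0,0,-1,0,0,0],[0,0,-1,0,0,0]]]' 0.4 | tr '\n' ' '
python3 -m jog '[[[0,0.9,0,0,0,0.9],[0,0.9,0,0,0,0.9],[0,0.9,0,0,0,0.9],[0,0.9,0,0,0,0.9],[0,0.9,0,0,0,0.9],[0,0.9,0,0,0,0.9],[0,0,0,0,0,0.9],[0,0,0,0,0,0.9],[0,0,0,0,0,0.9],[0,0,0,0,0,0.9],[0,0,0,0,0,0.9],[0,0,0,0,0,0.9]]]' | tr '\n' ' '
python3 - <<'E'
from h import *
st()
a=cam('side')
cv2.imwrite('pics/g4.png',cv2.convertScaleAbs(cv2.resize(a['bgr'][150:350,250:450],(600,600),interpolation=cv2.INTER_CUBIC),alpha=1.6))
E
```

```text
clock: 10.27 tool_pos: [0.6569, -0.2598, 0.2925] orientation: [-0.048, 0.999, -0.0, 0.001] wrist_force: [-0.1, 0.4, -0.6] gripper_width: 0.0352 grip_force: 0.0 clock: 11.27 tool_pos: [0.6705, -0.1265, 0.2911] orientation: [0.413, 0.911, 0.0, 0.001] wrist_force: [-0.9, -0.5, -0.2] gripper_width: 0.0353 grip_force: 0.0 t 11.3 pos [ 0.6705 -0.1265  0.2911] th 131.3 tilt z [ 0.002  0.    -1.   ] w 0.0353 F [-0.9 -0.5 -0.2] q7 0.74
```

View pics/g4.png

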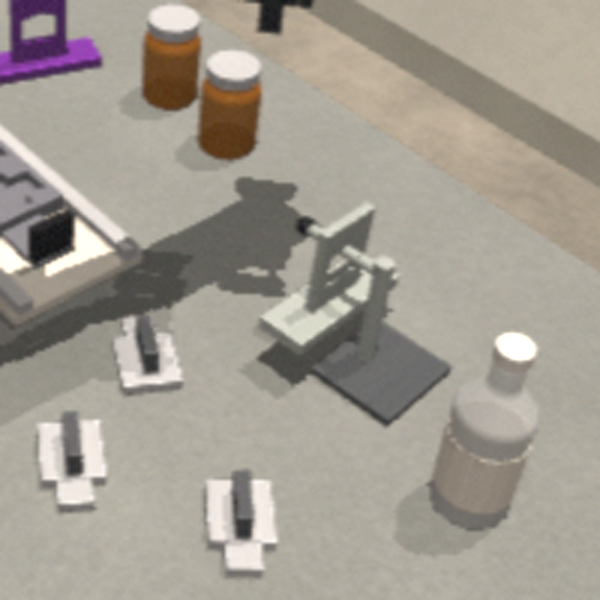

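Lock hangs on the peg, at about (330,270) with the ball at (305,227). The holders are unmoved. I'll re-measure them with a reusable function, since one may be nudged, then go for A at crop (148,360).

```bash
cat >> h.py <<'E'
def holders(c,xmax=.62,ymax=-.06):
    h=cv2.cvtColor(c['bgr'],cv2.COLOR_BGR2HSV);m=((h[...,2]>115)&(h[...,1]<70)).astype(np.uint8)
    d=cv2.dilate(m,np.ones((9,9)));k,l=cv2.connectedComponents(d);out=[]
    for i in range(1,k):
        ys,xs=np.nonzero((l==i)&(m>0))
        if not 100<len(xs)<500: continue
        p=np.array([onz(c,u,v,.012)[:2] for u,v in zip(xs,ys)])*1000
        (x,y),(w,hh),a=cv2.minAreaRect(p.astype(np.float32))
        if w<hh: a+=90;w,hh=hh,w
        if not(80<w<98 and 48<hh<64): continue
        u=np.array([np.cos(np.radians(a)),np.sin(np.radians(a))])
        # tongue end: narrower spread
        s=(p-[x,y])@u;q=(p-[x,y])@np.array([-u[1],u[0]])
        if np.ptp(q[s>25])>np.ptp(q[s<-25]): a+=180
        out.append(np.round([x,y,(a+180)%360-180,w,hh],1).tolist())
    return out
E
python3 - <<'E'
from h import *
print(holders(cam('side')),holders(cam('top')))
go([.494,-.183,.12],60.6)
E
```

```text
[[497.6, -179.6, 60.0, 85.9, 57.5], [436.6, -380.2, -128.3, 91.2, 58.0]] [[435.6, -378.3, -128.3, 89.1, 55.6]]
t 11.4 pos [ 0.6705 -0.1265  0.2908] th 131.6 tilt z [ 0.001  0.    -1.   ] w 0.0354 F [0.2 0.1 0.8] q7 0.75
turn rz total 14.2 | shift total [-5.44 -5.04  6.83] | level rx,ry [0.011 0.01 ]
```

```bash
python3 -m jog '[[[0,0,0,0,0,1],[0,0,0,0,0,1],[0,0,0,0,0,1],[0,0,0,0,0,1],[0,0,0,0,0,1],[0,0,0,0,0,1],[0,0,0,0,0,1],[0,0,0,0,0,1],[0,0,0,0,0,1],[0,0,0,0,0,1],[0,0,0,0,0,1],[0,0,0,0,0,1]]]' 0.5 | tr '\n' ' '
python3 -m jog '[[[0,0,0,0,0,1],[0,0,0,0,0,1],[0,0,0,0,0,0.2],[-0.9,-0.8,0,0,0,0],[-0.9,-0.8,0,0,0,0],[-0.9,-0.9,0,0,0,0],[-0.9,-0.9,0,0,0,0],[-0.9,-0.8,0,0,0,0],[-0.9,-0.8,0,0,0,0],[0,0,0,0,0,0],[0,0,0,0,0,0]]]' | tr '\n' ' '
python3 - <<'E'
from h import *
print(holders(cam('side')),holders(cam('top')))
go([.494,-.183,.016],60.6)
E
```

```text
clock: 12.42 tool_pos: [0.6704, -0.1265, 0.2902] orientation: [0.812, 0.583, 0.0, -0.0] wrist_force: [0.5, -0.2, 0.2] gripper_width: 0.0441 grip_force: 0.0 clock: 13.33 tool_pos: [0.4939, -0.1833, 0.2905] orientation: [0.864, 0.504, 0.0, 0.0] wrist_force: [0.5, 0.5, -0.4] gripper_width: 0.0439 grip_force: 0.0 [[436.4, -380.0, -128.5, 91.3, 57.7]] []
t 13.4 pos [ 0.4963 -0.1821  0.2902] th 60.6 tilt z [ 0.002  0.    -1.   ] w 0.0441 F [-0.3 -0.4  0.3] q7 -0.14
turn rz total 0.0 | shift total [-0.08 -0.06 10.97] | level rx,ry [ 0.019 -0.015]
```

```bash
python3 -m jog '[[[0,0,0.8,0,0,0],[0,0,1,0,0,0],[0,0,1,0,0,0],[0,0,1,0,0,0],[0,0,1,0,0,0],[0,0,1,0,0,0],[0,0,1,0,0,0],[0,0,1,0,0,0],[0,0,1,0,0,0],[0,0,1,0,0,0],[0,0,0.8,0,0,0],[0,0,0.35,0,0,0]]]' | tr '\n' ' '
python3 -m jog '[[[0,0,0,0,0,0],[0,0,0,0,0,0],[0,0,0,0,0,0],[0,0,0,0,0,0],[0,0,0,0,0,0],[0,0,0,0,0,0],[0,0,0,0,0,0]]]' 0 | tr '\n' ' '
python3 -c "from h import *;go([.503,.216,.17],-0.5)"
```

```text
clock: 14.43 tool_pos: [0.4956, -0.1811, 0.0129] orientation: [0.863, 0.505, -0.0, -0.001] wrist_force: [-0.7, -0.5, -0.2] gripper_width: 0.0445 grip_force: 0.0 clock: 15.02 tool_pos: [0.4953, -0.1825, 0.0167] orientation: [0.864, 0.504, 0.0, 0.0] wrist_force: [-0.1, 0.1, 6.6] gripper_width: 0.0139 grip_force: 30.0 t 15.0 pos [ 0.4953 -0.1825  0.0167] th 60.5 tilt z [ 0.001  0.    -1.   ] w 0.0139 F [-0.1  0.1  6.6] q7 -0.08
turn rz total 12.19 | shift total [  0.17 -15.94  -6.13] | level rx,ry [ 0.009 -0.006]
```

```bash
python3 -m jog '[[[0,0,-0.3,0,0,0],[0,0,-0.7,0,0,0],[0,0,-0.9,0,0,1],[0,0,-0.9,0,0,1],[0,0,-0.9,0,0,1],[0,0,-0.9,0,0,1],[0,0,-0.9,0,0,1],[0,0,-0.6,0,0,1],[0,0,0,0,0,1],[0,0,0,0,0,1],[0,0,0,0,0,1],[0,0,0,0,0,1]]]' | tr '\n' ' '
python3 -m jog '[[[0,0,0,0,0,1],[0,0,0,0,0,1],[0,-0.4,0,0,0,0.2],[0,-0.8,0,0,0,0],[0,-1,0,0,0,0],[0,-1,0,0,0,0],[0,-1,0,0,0,0],[0,-1,0,0,0,0],[0,-1,0,0,0,0],[0,-1,0,0,0,0],[0,-1,0,0,0,0],[0,-1,0,0,0,0]]]' | tr '\n' ' '
python3 -m jog '[[[0,-1,0,0,0,0],[0,-1,0,0,0,0],[0,-1,0,0,0,0],[0,-1,0,0,0,0],[0,-1,0,0,0,0],[0,-1,0,0,0,0],[0,-0.5,0,0,0,0],[0,-0.2,0,0,0,0],[0,0,0,0,0,0],[0,0,0,0,0,0]]]' | tr '\n' ' '
python3 - <<'E'
from h import *
import pickle
go([.495,.216,.06],-0.5)
a=cam('side');b=cam('top');pickle.dump((a,b),open('p.pkl','wb'))
A=cv2.resize(a['bgr'][110:270,180:320],(525,600),interpolation=cv2.INTER_CUBIC);B=cv2.resize(b['bgr'][190:260,175:285],(275,175))
cv2.imwrite('pics/g5.png',cv2.convertScaleAbs(np.hstack([A,cv2.copyMakeBorder(B,0,425,0,0,cv2.BORDER_CONSTANT)]),alpha=1.6))
E
```

```text
clock: 16.02 tool_pos: [0.4948, -0.1823, 0.1689] orientation: [0.996, 0.089, 0.0, -0.0] wrist_force: [-0.0, -0.2, -2.8] gripper_width: 0.0136 grip_force: 30.0 clock: 17.02 tool_pos: [0.4963, 0.0496, 0.1686] orientation: [1.0, -0.003, -0.0, -0.0] wrist_force: [0.4, 0.6, -1.6] gripper_width: 0.014 grip_force: 30.0 clock: 17.85 tool_pos: [0.4985, 0.2134, 0.1686] orientation: [1.0, -0.005, -0.0, 0.001] wrist_force: [0.4, -0.2, -1.0] gripper_width: 0.0138 grip_force: 30.0 t 17.9 pos [0.4985 0.2134 0.1686] th -0.6 tilt z [-0.    -0.001 -1.   ] w 0.0138 F [ 0.4 -0.2 -1. ] q7 -1.45
turn rz total -0.02 | shift total [-0.14 -0.1   4.34] | level rx,ry [0.012 0.   ]
```

View pics/g5.png

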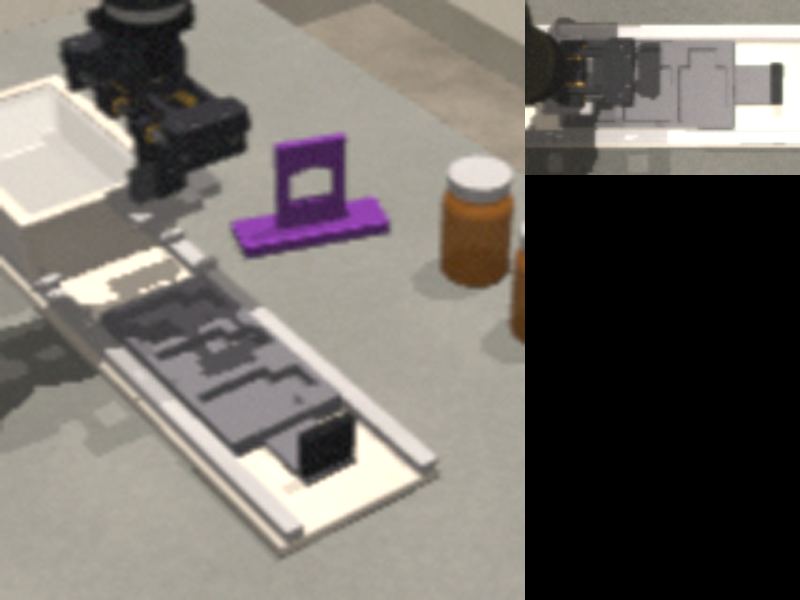

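The crop hardly shows the shoe, which is in the gripper's shadow, although the width reads 13.8 mm. I'll brighten the crop and mark the expected shoe corners.

```bash
python3 - <<'E'
from h import *
import pickle
a,b=pickle.load(open('p.pkl','rb'))
A=cv2.resize(a['bgr'][140:190,190:250],(720,600),interpolation=cv2.INTER_CUBIC)
A=(255*(A/255.)**.45).astype(np.uint8)
c=np.array([.5073,.2134,.1645])
for dx,dy in((-45,-28),(-45,28),(19,28),(19,-28),(45,15),(45,-15)):
    p=(proj(a,c+[dx/1e3,dy/1e3,0])-[190,140]+.5)*12; cv2.circle(A,tuple(int(v) for v in p),4,(0,255,0),1)
p=(proj(a,[.4985,.2134,.1686])-[190,140]+.5)*12; cv2.circle(A,tuple(int(v) for v in p),4,(0,0,255),1)
cv2.imwrite('pics/g6.png',A)
E
```

```text
(no output)
```

View pics/g6.png

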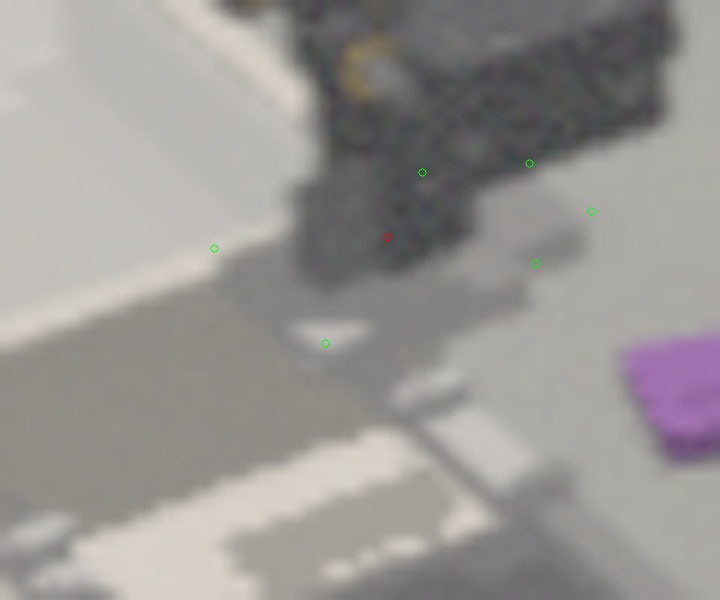

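The shoe is held level and matches the predicted corners, with the tongue at (580,240) and the corner at (325,343). I'll lower it towards pocket2.

```bash
python3 -m jog '[[[-0.1,-0.1,0.4,0,0,0],[0,0,0.8,0,0,0],[0,0,0.8,0,0,0],[0,0,0.8,0,0,0],[0,0,0.8,0,0,0],[0,0,0.5,0,0,0],[0,0,0.25,0,0,0],[0,0,0,0,0,0],[0,0,0,0,0,0],[0,0,0,0,0,0]]]' | tr '\n' ' '
python3 - <<'E'
from h import *
import pickle
go([.4955,.2162,.038],-0.5)
a=cam('side');b=cam('top');pickle.dump((a,b),open('p.pkl','wb'))
A=cv2.resize(a['bgr'][155:215,200:260],(560,560),interpolation=cv2.INTER_CUBIC)
A=(255*(A/255.)**.5).astype(np.uint8);cv2.imwrite('pics/g7.png',A)
E
```

```text
clock: 18.78 tool_pos: [0.4967, 0.2172, 0.0604] orientation: [1.0, -0.005, 0.001, -0.0] wrist_force: [0.3, 0.7, -1.8] gripper_width: 0.0138 grip_force: 30.0 t 18.8 pos [0.4967 0.2172 0.0604] th -0.6 tilt z [ 0.001  0.    -1.   ] w 0.0138 F [ 0.3  0.7 -1.8] q7 -1.33
turn rz total -0.02 | shift total [-0.05  0.04  0.9 ] | level rx,ry [-0.003 -0.015]
```

View pics/g7.png

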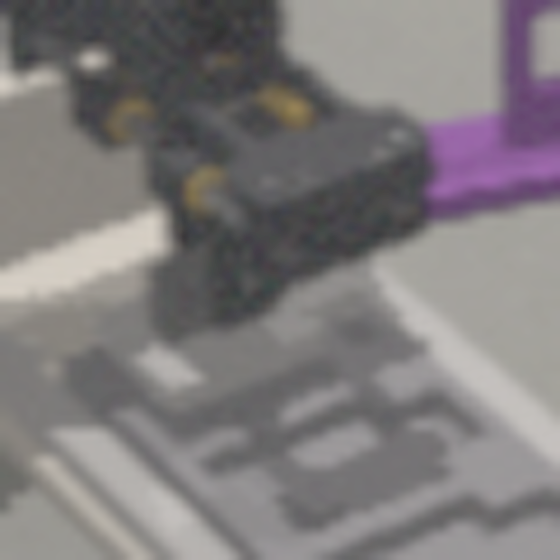

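```bash
python3 -m jog '[[[-0.05,0.03,0.15,0,0,0],[0,0,0.15,0,0,0],[0,0,0,0,0,0],[0,0,0,0,0,0]]]' | tr '\n' ' '
python3 -m jog '[[[0,0,0.1,0,0,0],[0,0,0,0,0,0],[0,0,0,0,0,0]]]' | tr '\n' ' '
python3 -m jog '[[[0,0,0.1,0,0,0],[0,0,0,0,0,0],[0,0,0,0,0,0]]]' | tr '\n' ' '
python3 -m jog '[[[0,0,0.1,0,0,0],[0,0,0,0,0,0],[0,0,0,0,0,0]]]' | tr '\n' ' '
```

```text
clock: 19.22 tool_pos: [0.4946, 0.2167, 0.052] orientation: [1.0, -0.005, -0.0, -0.0] wrist_force: [0.8, 0.8, -1.5] gripper_width: 0.0142 grip_force: 30.0 clock: 19.47 tool_pos: [0.4951, 0.2167, 0.0497] orientation: [1.0, -0.005, 0.0, -0.0] wrist_force: [-0.5, 1.2, -1.4] gripper_width: 0.0136 grip_force: 30.0 clock: 19.72 tool_pos: [0.4961, 0.2167, 0.0478] orientation: [1.0, -0.005, 0.001, -0.0] wrist_force: [0.7, -0.9, 3.6] gripper_width: 0.0135 grip_force: 30.0 clock: 19.97 tool_pos: [0.4972, 0.2167, 0.0455] orientation: [1.0, -0.005, 0.002, -0.0] wrist_force: [2.7, -0.1, 4.3] gripper_width: 0.0137 grip_force: 30.0
```

```bash
python3 -m jog '[[[0.1,0,-0.1,0,0,0],[0,0,0,0,0,0],[0,0,0,0,0,0]]]' | tr '\n' ' '
python3 -m jog '[[[0,0,0.1,0,0,0],[0,0,0,0,0,0],[0,0,0,0,0,0]]]' | tr '\n' ' '
python3 -m jog '[[[0,0,0.1,0,0,0],[0,0,0,0,0,0],[0,0,0,0,0,0]]]' | tr '\n' ' '
```

```text
clock: 20.22 tool_pos: [0.4968, 0.2167, 0.0469] orientation: [1.0, -0.005, -0.001, 0.0] wrist_force: [0.4, -0.2, -2.5] gripper_width: 0.0136 grip_force: 30.0 clock: 20.47 tool_pos: [0.4974, 0.2167, 0.0447] orientation: [1.0, -0.005, -0.0, -0.0] wrist_force: [1.0, 0.2, 1.3] gripper_width: 0.0137 grip_force: 30.0 clock: 20.72 tool_pos: [0.4979, 0.2167, 0.0436] orientation: [1.0, -0.005, 0.001, -0.001] wrist_force: [-2.0, -0.1, 15.5] gripper_width: 0.0135 grip_force: 30.0
```

```bash
python3 - <<'E'
from h import *
o,r,t=st();print('torque',o['torque'].round(3))
b=cam('top')
# carrier / handle in top view again
h=cv2.cvtColor(b['bgr'],cv2.COLOR_BGR2HSV)
ys,xs=np.nonzero(h[205:240,265:282,2]<60);p=np.array([onz(b,u+265,v+205,.063)[:2] for u,v in zip(xs,ys)])*1000
print(cv2.minAreaRect(p.astype(np.float32)))
E
python3 -m jog '[[[0,0,-0.1,0,0,0],[0,0,0,0,0,0],[0,0,0,0,0,0]]]' | tr '\n' ' '
python3 -c "from h import *;o=get_obs();print(o['torque'],o['wrist_force'])"
```

```text
t 20.7 pos [0.4979 0.2167 0.0436] th -0.6 tilt z [ 0.001  0.001 -1.   ] w 0.0135 F [-2.  -0.1 15.5] q7 -1.31
torque [-0.036  0.6    0.035]
((500.51904296875, -20.127511978149414), (9.2672700881958, 43.28351593017578), 89.67540740966797)
clock: 21.02 tool_pos: [0.4969, 0.2167, 0.0443] orientation: [1.0, -0.005, -0.0, 0.0] wrist_force: [-0.2, -0.5, -1.8] gripper_width: 0.0137 grip_force: 30.0 [0.01151776 0.16674047 0.01832094] [-0.16755038 -0.47516932 -1.7666329 ]
```

```bash
python3 -m jog '[[[0.1,0,-0.05,0,0,0],[0,0,0,0,0,0],[0,0,0,0,0,0]]]' | tr '\n' ' '
python3 -c "from h import *;o=get_obs();print(o['torque'].round(2),o['wrist_force'].round(1))"
python3 -m jog '[[[0,0,0.1,0,0,0],[0,0,0,0,0,0],[0,0,0,0,0,0]]]' | tr '\n' ' '
python3 -c "from h import *;o=get_obs();print(o['torque'].round(2),o['wrist_force'].round(1))"
python3 -m jog '[[[0,0,0.1,0,0,0],[0,0,0,0,0,0],[0,0,0,0,0,0]]]' | tr '\n' ' '
python3 -c "from h import *;o=get_obs();print(o['torque'].round(2),o['wrist_force'].round(1))"
```

```text
clock: 21.27 tool_pos: [0.5, 0.2166, 0.0457] orientation: [1.0, -0.005, -0.0, 0.0] wrist_force: [0.3, 0.0, -2.2] gripper_width: 0.0137 grip_force: 30.0 [ 0.04  0.14 -0.05] [ 0.3  0.  -2.2]
clock: 21.52 tool_pos: [0.5, 0.2166, 0.0435] orientation: [1.0, -0.005, 0.0, -0.0] wrist_force: [-0.6, 0.6, 0.1] gripper_width: 0.0138 grip_force: 30.0 [ 0.01  0.13 -0.02] [-0.6  0.6  0.1]
clock: 21.77 tool_pos: [0.4988, 0.2167, 0.041] orientation: [1.0, -0.005, -0.001, -0.0] wrist_force: [-3.0, 0.4, 5.1] gripper_width: 0.0137 grip_force: 30.0 [-0.01  0.61 -0.06] [-3.   0.4  5.1]
```

```bash
python3 -m jog '[[[-0.05,0,0.05,0,0,0],[0,0,0,0,0,0],[0,0,0,0,0,0]]]' | tr '\n' ' '
python3 -c "from h import *;o=get_obs();print(o['torque'].round(2),o['wrist_force'].round(1))"
python3 -m jog '[[[0,0,0.08,0,0,0],[0,0,0,0,0,0],[0,0,0,0,0,0]]]' | tr '\n' ' '
python3 -c "from h import *;o=get_obs();print(o['torque'].round(2),o['wrist_force'].round(1))"
```

```text
clock: 22.02 tool_pos: [0.4983, 0.2167, 0.0399] orientation: [1.0, -0.005, -0.0, -0.0] wrist_force: [-2.6, 0.0, 3.8] gripper_width: 0.0138 grip_force: 30.0 [0.01 0.38 0.01] [-2.6  0.   3.8]
clock: 22.27 tool_pos: [0.4977, 0.2167, 0.0378] orientation: [1.0, -0.005, -0.001, -0.0] wrist_force: [-3.5, 0.0, 5.7] gripper_width: 0.0136 grip_force: 30.0 [ 0.07  0.53 -0.01] [-3.5  0.   5.7]
```

```bash
python3 -m jog '[[[-0.05,0,0.05,0,0,0],[0,0,0,0,0,0],[0,0,0,0,0,0]]]' | tr '\n' ' '
python3 -c "from h import *;o=get_obs();print(o['torque'].round(2),o['wrist_force'].round(1))"
python3 -m jog '[[[0,0,0,0,0,0],[0,0,0,0,0,0],[0,0,0,0,0,0],[0,0,0,0,0,0]]]' 0.35 | tr '\n' ' '
python3 -c "from h import *;st()"
```

```text
clock: 22.52 tool_pos: [0.4973, 0.2167, 0.037] orientation: [1.0, -0.005, 0.0, -0.0] wrist_force: [-2.7, -0.4, 6.9] gripper_width: 0.0138 grip_force: 30.0 [-0.02  0.41  0.02] [-2.7 -0.4  6.9]
clock: 22.85 tool_pos: [0.4975, 0.2166, 0.0363] orientation: [1.0, -0.005, 0.0, 0.0] wrist_force: [-1.6, 0.6, -0.5] gripper_width: 0.031 grip_force: 0.0 t 22.9 pos [0.4975 0.2166 0.0363] th -0.5 tilt z [ 0. -0. -1.] w 0.031 F [-1.6  0.6 -0.5] q7 -1.31
```

Holder A is released at seat height. Next is holder C at (492,381) in the first picture.

```bash
python3 -m jog '[[[0,0,-0.5,0,0,0],[0,0,-1,0,0,0],[0,0,-1,0,0,-1],[0,0,-1,0,0,-1],[0,0,-1,0,0,-1],[0,0,-1,0,0,-1],[0,0,-1,0,0,-1],[0,0,0,0,0,-1],[0,0,0,0,0,-1],[0,0,0,0,0,-1],[0,0,0,0,0,-1],[0,0,0,0,0,-1]]]' | tr '\n' ' '
python3 -m jog '[[[0,0,0,0,0,-1],[0,0,0,0,0,-0.7],[0,0,0,0,0,0]]]' 0.5 | tr '\n' ' '
python3 - <<'E'
from h import *
print(holders(cam('side')),holders(cam('top')))
go([.366,-.236,.1],58)
E
```

```text
clock: 23.85 tool_pos: [0.4973, 0.2166, 0.1989] orientation: [0.907, 0.42, 0.0, 0.0] wrist_force: [-0.5, 0.0, 0.3] gripper_width: 0.0311 grip_force: 0.0 clock: 24.1 tool_pos: [0.4974, 0.2165, 0.1989] orientation: [0.875, 0.485, -0.0, -0.0] wrist_force: [0.1, -0.6, -0.5] gripper_width: 0.0438 grip_force: 0.0 [[362.0, -244.0, -122.0, 88.7, 57.0], [436.4, -380.4, -127.8, 90.4, 57.2]] [[435.7, -379.1, -128.7, 90.4, 56.7], [362.0, -242.0, -122.9, 90.5, 56.7], [184.4, 738.3, 179.0, 86.0, 50.4]]
t 24.2 pos [0.4974 0.2165 0.1989] th 57.8 tilt z [-0.  0. -1.] w 0.044 F [-0.  -0.6  0.4] q7 -0.76
turn rz total -0.03 | shift total [-18.13   5.13   3.95] | level rx,ry [-0.002  0.   ]
```

```bash
python3 -m jog '[[[-0.4,0.1,0,0,0,0],[-0.9,0.25,0,0,0,0],[-0.9,0.25,0,0,0,0],[-0.9,0.25,0,0,0,0],[-0.9,0.25,0,0,0,0],[-0.9,0.25,0,0,0,0],[-0.9,0.25,0,0,0,0],[-0.9,0.25,0,0,0,0],[-0.9,0.25,0,0,0,0],[-0.9,0.25,0,0,0,0],[-0.9,0.25,0,0,0,0],[-0.9,0.25,0,0,0,0]]]' | tr '\n' ' '
python3 -m jog '[[[-0.9,0.25,0,0,0,0],[-0.9,0.3,0.5,0,0,0],[-0.9,0.3,0.5,0,0,0],[-0.9,0.3,0.5,0,0,0],[-0.9,0.3,0.5,0,0,0],[-0.9,0.3,0.5,0,0,0],[-0.9,0.3,0.5,0,0,0],[-0.9,0.2,0.5,0,0,0],[-0.6,0.2,0.3,0,0,0],[0,0,0,0,0,0],[0,0,0,0,0,0]]]' | tr '\n' ' '
python3 -c "from h import *;go([.3663,-.2362,.016],57.6)"
```

```text
clock: 25.2 tool_pos: [0.4201, -0.0411, 0.199] orientation: [0.875, 0.484, -0.0, 0.0] wrist_force: [-0.1, -0.3, -0.2] gripper_width: 0.0442 grip_force: 0.0 clock: 26.12 tool_pos: [0.3686, -0.2377, 0.1038] orientation: [0.876, 0.483, -0.0, -0.0] wrist_force: [0.3, 1.4, 0.5] gripper_width: 0.0436 grip_force: 0.0 t 26.1 pos [ 0.3686 -0.2377  0.1038] th 57.8 tilt z [-0.001  0.    -1.   ] w 0.0436 F [0.3 1.4 0.5] q7 0.06
turn rz total 0.04 | shift total [ 0.   -0.11  3.51] | level rx,ry [-0.012  0.006]
```

```bash
python3 -m jog '[[[0,-0.1,0.7,0,0,0],[0,0,0.8,0,0,0],[0,0,0.8,0,0,0],[0,0,0.7,0,0,0],[0,0,0.35,0,0,0],[0,0,0.1,0,0,0],[0,0,0,0,0,0],[0,0,0,0,0,0]]]' | tr '\n' ' '
python3 -m jog '[[[0,0,0,0,0,0],[0,0,0,0,0,0],[0,0,0,0,0,0],[0,0,0,0,0,0],[0,0,0,0,0,0],[0,0,0,0,0,0],[0,0,0,0,0,0]]]' 0 | tr '\n' ' '
python3 -c "from h import *;go([.497,.1465,.17],179.5)"
```

```text
clock: 26.78 tool_pos: [0.3751, -0.2392, 0.0264] orientation: [0.874, 0.485, -0.004, -0.007] wrist_force: [0.2, -0.3, 0.0] gripper_width: 0.044 grip_force: 0.0 clock: 27.37 tool_pos: [0.3741, -0.24, 0.0261] orientation: [0.875, 0.484, -0.004, -0.008] wrist_force: [-3.0, 1.9, 5.8] gripper_width: 0.0138 grip_force: 30.0 t 27.4 pos [ 0.3741 -0.24    0.0261] th 57.9 tilt z [-0.015  0.01  -1.   ] w 0.0138 F [-3.   1.9  5.8] q7 0.6
turn rz total -24.31 | shift total [-4.78 15.5  -5.76] | level rx,ry [-0.203 -0.008]
```

```bash
python3 -m jog '[[[0,0,-0.3,0,0,0],[0,0,-0.7,0,0,0],[0,0,-0.9,0,0,0],[0,0,-0.9,0,0,0],[0,0,-0.9,0,0,0],[0,0,-0.9,0,0,0],[0,0,-0.9,0,0,0],[0,0,-0.5,0,0,0],[0,0,0,0,0,0],[0,0,0,0,0,0]]]' | tr '\n' ' '
python3 -c "from h import *;go([.5,.1465,.17],179.5);print(get_obs()['joint_pos'].round(2))"
```

```text
clock: 28.2 tool_pos: [0.3775, -0.2419, 0.1763] orientation: [0.875, 0.485, -0.003, -0.006] wrist_force: [0.3, -0.6, -3.6] gripper_width: 0.0138 grip_force: 29.9 t 28.2 pos [ 0.3775 -0.2419  0.1763] th 58.0 tilt z [-0.012  0.008 -1.   ] w 0.0138 F [ 0.3 -0.6 -3.6] q7 0.49
turn rz total -24.3 | shift total [-4.76 15.58  0.25] | level rx,ry [-0.166 -0.004]
[ 0.2   0.63  0.42  2.15 -0.55  0.48  0.49]
```

```bash
python3 -m jog '[[[0,0,0,-0.17,0,-1],[0,0,0,0,0,-1],[0,0,0,0,0,-1],[0,0,0,0,0,-1],[0,0,0,0,0,-1],[0,0,0,0,0,-1],[0,0,0,0,0,-1],[0,0,0,0,0,-1],[0,0,0,0,0,-1],[0,0,0,0,0,-1],[0,0,0,0,0,-1],[0,0,0,0,0,-1]]]' | tr '\n' ' '
python3 -m jog '[[[0,0,0,0,0,-1],[0,0,0,0,0,-1],[0,0,0,0,0,-1],[0,0,0,0,0,-1],[0,0,0,0,0,-1],[0,0,0,0,0,-1],[0,0,0,0,0,-1],[0,0,0,0,0,-1],[0,0,0,0,0,-1],[0,0,0,0,0,-1],[0,0,0,0,0,-1],[0,0,0,0,0,-1]]]' | tr '\n' ' '
python3 -m jog '[[[-0.4,0.5,0,0,0,-0.3],[-0.4,1,0,0,0,0],[-0.4,1,0,0,0,0],[-0.4,1,0,0,0,0],[-0.4,1,0,0,0,0],[-0.4,1,0,0,0,0],[-0.4,1,0,0,0,0],[-0.4,1,0,0,0,0],[-0.4,1,0,0,0,0],[-0.4,1,0,0,0,0],[-0.4,1,0,0,0,0],[-0.3,1,0,0,0,0]]]' | tr '\n' ' '
python3 -c "from h import *;go([.498,.1465,.17],179.5);print(get_obs()['joint_pos'].round(2))"
```

```text
clock: 29.2 tool_pos: [0.3763, -0.2413, 0.1747] orientation: [0.514, 0.858, 0.001, -0.002] wrist_force: [-0.8, -0.4, -1.9] gripper_width: 0.0134 grip_force: 29.9 clock: 30.2 tool_pos: [0.3763, -0.2412, 0.1747] orientation: [0.016, 1.0, 0.002, -0.001] wrist_force: [0.2, -1.0, -2.6] gripper_width: 0.0135 grip_force: 29.9 clock: 31.2 tool_pos: [0.4974, 0.0458, 0.1749] orientation: [0.005, 1.0, 0.001, -0.001] wrist_force: [1.1, 0.2, -3.0] gripper_width: 0.0134 grip_force: 29.9 t 31.2 pos [0.4974 0.0458 0.1749] th 179.4 tilt z [-0.003  0.003 -1.   ] w 0.0134 F [ 1.1  0.2 -3. ] q7 1.29
turn rz total -0.01 | shift total [0.01 4.03 0.2 ] | level rx,ry [ 0.033 -0.031]
[-0.13  0.63 -0.08  2.    0.09  0.51  1.29]
```

```bash
python3 -m jog '[[[0,0.5,0,0.03,-0.03,0],[0,0.9,0.4,0,0,0],[0,0.9,0.8,0,0,0],[0,0.9,0.8,0,0,0],[0,0.6,0.8,0,0,0],[0,0.2,0.7,0,0,0],[0,0,0.5,0,0,0],[0,0,0.1,0,0,0],[0,0,0,0,0,0],[0,0,0,0,0,0]]]' | tr '\n' ' '
python3 -c "from h import *;o=get_obs();print(o['torque'].round(2));go([.496,.1466,.06],179.5)"
```

```text
clock: 32.03 tool_pos: [0.4983, 0.1437, 0.0735] orientation: [0.005, 1.0, -0.0, 0.0] wrist_force: [0.4, 0.3, -3.0] gripper_width: 0.0138 grip_force: 29.9 [ 0.   -0.05 -0.01]
t 32.0 pos [0.4983 0.1437 0.0735] th 179.4 tilt z [ 0.001 -0.001 -1.   ] w 0.0138 F [ 0.4  0.3 -3. ] q7 1.12
turn rz total -0.02 | shift total [0.09 0.11 0.54] | level rx,ry [-0.009  0.008]
```

```bash
f(){ python3 -c "from h import *;o=get_obs();print(o['tool_pos'].round(4),'tq',o['torque'].round(2),'F',o['wrist_force'].round(1))"; }
python3 -m jog '[[[0.09,0.11,0.2,0,0,0],[0,0,0.24,0,0,0],[0,0,0,0,0,0],[0,0,0,0,0,0]]]' >/dev/null; f
python3 -m jog '[[[0,0,0.1,0,0,0],[0,0,0,0,0,0],[0,0,0,0,0,0]]]' >/dev/null; f
python3 -m jog '[[[0,0,0.1,0,0,0],[0,0,0,0,0,0],[0,0,0,0,0,0]]]' >/dev/null; f
python3 -m jog '[[[0,0,0.08,0,0,0],[0,0,0,0,0,0],[0,0,0,0,0,0]]]' >/dev/null; f
```

```text
[0.4961 0.147  0.0626] tq [ 0.08  0.03 -0.  ] F [-0.4 -0.4 -2.1]
[0.4963 0.147  0.0603] tq [ 0.05 -0.04 -0.06] F [ 0.6  0.  -2.1]
[0.4963 0.1471 0.0579] tq [ 0.04  0.01 -0.03] F [-0.7  0.2  0.9]
[0.4954 0.1472 0.0558] tq [ 0.24  0.5  -0.01] F [-3.7  0.1  3.3]
```

```bash
f(){ python3 -c "from h import *;o=get_obs();print(o['tool_pos'].round(4),'tq',o['torque'].round(2),'F',o['wrist_force'].round(1))"; }
python3 -m jog '[[[0.05,0,0.08,0,0,0],[0,0,0,0,0,0],[0,0,0,0,0,0]]]' >/dev/null; f
python3 -m jog '[[[0,0,0.08,0,0,0],[0,0,0,0,0,0],[0,0,0,0,0,0]]]' >/dev/null; f
python3 -m jog '[[[0.02,0,0.08,0,0,0],[0,0,0,0,0,0],[0,0,0,0,0,0]]]' >/dev/null; f
```

```text
[0.4945 0.1472 0.0537] tq [ 0.25  0.55 -0.02] F [-3.5  0.4  4.4]
[0.4936 0.1472 0.0516] tq [ 0.35  0.83 -0.03] F [-4.9  0.2  4.6]
[0.4936 0.1472 0.0511] tq [0.19 1.31 0.04] F [-5.   0.8 18.9]
```

```bash
f(){ python3 -c "from h import *;o=get_obs();print(o['tool_pos'].round(4),'tq',o['torque'].round(2),'F',o['wrist_force'].round(1),o['orientation'].round(3),o['gripper_width'].round(4))"; }
python3 -m jog '[[[0.04,0,-0.12,0,0,0],[0,0,0,0,0,0],[0,0,0,0,0,0]]]' >/dev/null; f
python3 -m jog '[[[0,0,0.08,0,0,0],[0,0,0,0,0,0],[0,0,0,0,0,0]]]' >/dev/null; f
python3 - <<'E'
from h import *
a=cam('side');u,v=proj(a,[.505,.147,.04]).astype(int);print(u,v)
A=cv2.resize(a['bgr'][v-28:v+32,u-30:u+40],(700,600),interpolation=cv2.INTER_CUBIC)
cv2.imwrite('pics/g8.png',(255*(A/255.)**.5).astype(np.uint8))
E
```

```text
237 201Traceback (most recent call last):
  File "<string>", line 1, in <module>
    from h import *;o=get_obs();print(o['tool_pos'].round(4),'tq',o['torque'].round(2),'F',o['wrist_force'].round(1),o['orientation'].round(3),o['gripper_width'].round(4))
                                                                                                                                               ^^^^^^^^^^^^^^^^^^^^^^^^
AttributeError: 'float' object has no attribute 'round'
Traceback (most recent call last):
AttributeError: 'float' object has no attribute 'round'
```

View pics/g8.png

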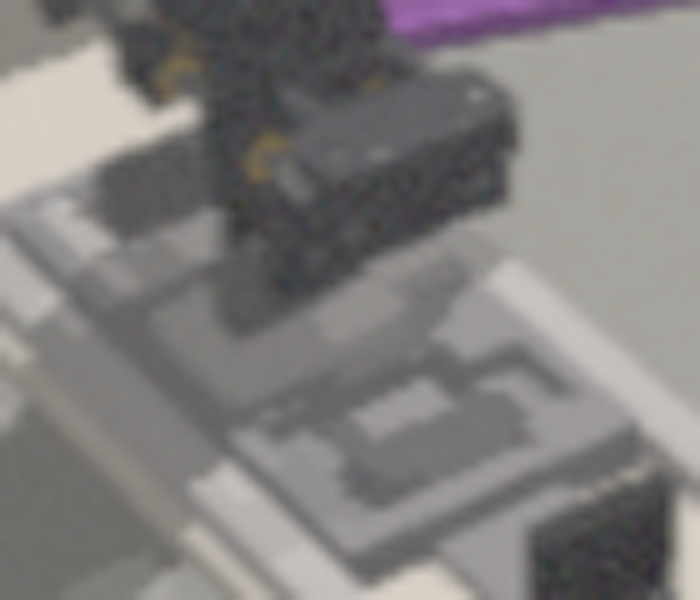

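The shoe is nearly in, with its tongue at about (440,275), possibly a little nose-up. I'll read the state, then release so it can drop flat.

```bash
cat > f.py <<'E'
from h import *
o=get_obs();print(o['tool_pos'].round(4),'tq',o['torque'].round(2),'F',o['wrist_force'].round(1),o['orientation'].round(3),round(float(o['gripper_width']),4))
E
python3 f.py
python3 -m jog '[[[0,0,0,0,0,0],[0,0,0,0,0,0],[0,0,0,0,0,0],[0,0,0,0,0,0],[0,0,0,0,0,0]]]' 0.35 >/dev/null; python3 f.py
python3 -m jog '[[[0,0,0.1,0,0,0],[0,0,0,0,0,0],[0,0,0,0,0,0],[0,0,0,0,0,0]]]'  >/dev/null; python3 f.py
```

```text
[0.4935 0.1468 0.0511] tq [-0.07  0.69 -0.01] F [-4.5 -0.5  9.9] [ 0.005  1.    -0.001  0.001] 0.0139
[0.4938 0.1471 0.0505] tq [ 0.06 -0.04  0.03] F [ 0.4 -0.7 -0.1] [ 0.005  1.    -0.     0.001] 0.0308
[0.4935 0.147  0.0481] tq [ 0.01  0.01 -0.05] F [-0.1 -0.2  0.2] [ 0.005  1.    -0.     0.001] 0.0309
```

```bash
python3 -m jog '[[[0,0,0.2,0,0,0],[0,0,0.2,0,0,0],[0,0,0,0,0,0],[0,0,0,0,0,0]]]'  >/dev/null; python3 f.py
python3 -m jog '[[[0,0,0,0,0,0],[0,0,0,0,0,0],[0,0,0,0,0,0],[0,0,0,0,0,0],[0,0,0,0,0,0]]]' 0 >/dev/null; python3 f.py
python3 -m jog '[[[0,0,0.05,0,0,0],[0,0,0,0,0,0],[0,0,0,0,0,0]]]' >/dev/null; python3 f.py
```

```text
[0.4939 0.1472 0.0386] tq [ 0.    0.12 -0.  ] F [-0.5 -0.5  9.5] [ 0.005  1.    -0.     0.001] 0.0311
[0.4937 0.1471 0.0386] tq [ 0.    0.13 -0.06] F [-1.2 -0.5  8.9] [ 0.005  1.    -0.     0.001] 0.0139
[0.4937 0.1471 0.0385] tq [-0.11  0.56  0.02] F [-3.2 -0.1 21.8] [ 0.005  1.    -0.     0.001] 0.0139
```

```bash

python3 -m jog '[[[-0.06,0,-0.15,0,0,0],[0,0,0,0,0,0],[0,0,0,0,0,0]]]' >/dev/null; python3 f.py
python3 -m jog '[[[-0.06,0,0,0,0,0],[0,0,0,0,0,0],[0,0,0,0,0,0]]]' >/dev/null; python3 f.py
python3 -m jog '[[[0,0,0.12,0,0,0],[0,0,0,0,0,0],[0,0,0,0,0,0]]]' >/dev/null; python3 f.py
python3 -m jog '[[[0,0,0.08,0,0,0],[0,0,0,0,0,0],[0,0,0,0,0,0]]]' >/dev/null; python3 f.py
```

```text
[0.4938 0.1469 0.0401] tq [ 0.07  0.47 -0.02] F [-2.9  0.1 -0.9] [ 0.005  1.    -0.001 -0.   ] 0.0133
[0.4939 0.1468 0.0398] tq [ 0.11  1.14 -0.01] F [-4.9  0.3  0.4] [ 0.004  1.    -0.001 -0.002] 0.0138
[0.4939 0.1467 0.0385] tq [ 0.01  1.6  -0.04] F [-8.2 -0.3 17.8] [ 0.004  1.    -0.001 -0.001] 0.0139
[0.4939 0.1467 0.0383] tq [-0.12  2.23  0.05] F [-10.9  -0.6  36.9] [ 0.004  1.    -0.001 -0.001] 0.0136
```

```bash

python3 -m jog '[[[0.1,0,-0.3,0,0,0],[0,0,0,0,0,0],[0,0,0,0,0,0]]]' >/dev/null; python3 f.py
python3 -m jog '[[[0.1,0,-0.1,0,0,0],[0,0,0,0,0,0],[0,0,0,0,0,0]]]' >/dev/null; python3 f.py
python3 -m jog '[[[0,0,-0.1,0,0,0],[0,0,0,0,0,0],[0,0,0,0,0,0]]]' >/dev/null; python3 f.py
python3 - <<'E'
from h import *
a=cam('side');u,v=proj(a,[.505,.147,.04]).astype(int)
A=cv2.resize(a['bgr'][v-22:v+23,u-27:u+33],(800,600),interpolation=cv2.INTER_CUBIC)
cv2.imwrite('pics/g9.png',np.clip(350*(A/255.)**.8,0,255).astype(np.uint8))
E
```

```text
[0.4951 0.1473 0.0431] tq [0.03 0.04 0.  ] F [-0.4 -0.5 -2.5] [ 0.005  1.    -0.     0.002] 0.014
[0.4914 0.147  0.0452] tq [ 0.03  0.07 -0.  ] F [-0.7  0.2 -2.2] [ 0.005  1.    -0.     0.001] 0.0138
[0.4917 0.1471 0.0482] tq [ 0.01  0.04 -0.03] F [ 0.   0.4 -2.7] [ 0.005  1.    -0.     0.001] 0.0133
```

View pics/g9.png

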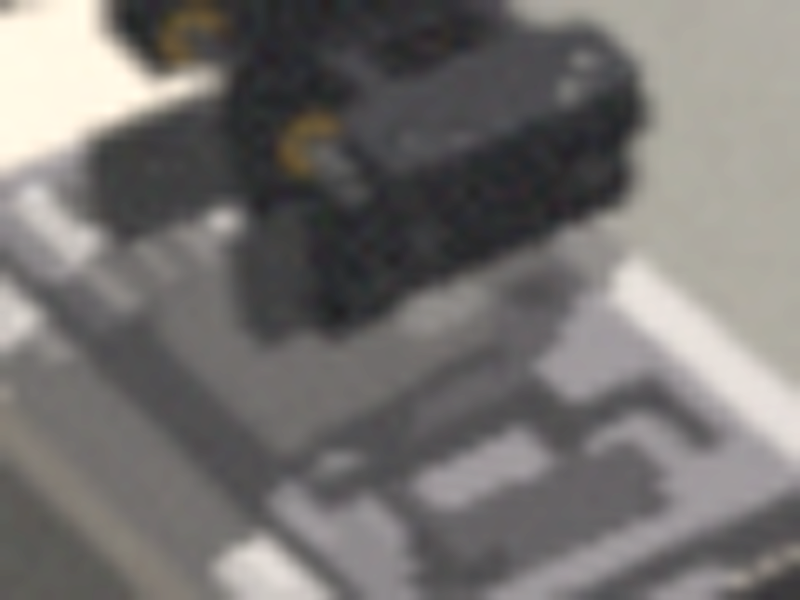

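Shoe hovers, with its near rear corner at about (275,470) in the crop and its tongue tip near (560,290). I'll convert these to positions and check the pocket corner lines the same way.

```bash
python3 - <<'E'
from h import *
import pickle
a=cam('side');s0=pickle.load(open('side.pkl','rb'));t0=pickle.load(open('top.pkl','rb'))
P=lambda q:(237-27+q[0]/13.33-.5,201-22+q[1]/13.33-.5)
print('shoe rear near corner',onz(a,*P((275,465)),.042)[:2])
print('tongue tip near edge?',onz(a,*P((560,290)),.042)[:2])
# pocket outline corners in the first side crop (sc.png): px=150+u/2.66
S=lambda u,v:(150+u/2.66-.3,125+v/2.66-.3); T=lambda u,v:(155+u/3-.3,140+v/3-.3)
for n,q in(('p0 rear far corner',(222,238)),('p0 shoulder',(275,222)),('p0 slot end',(290,211)),('p1 rear',(190,210)),('p1 slot',(258,182)),('tray -x near corner',(245,281)),('tray +x near corner',(331,243))): print(n,onz(s0,*S(*q),.033)[:2].round(4))
for n,q in(('p0 slot end far-left',(256,209)),('p0 bottomleft',(244,300)),('p0 shoulder right',(302,233)),('p1 slot TL',(190,209)),('p2 slot TL',(124,208)),('tray BR',(312,303)),('tray TR',(312,200)),('tray TL',(105,199)),('tray BL',(105,302))): print('top',n,onz(t0,*T(*q),.033)[:2].round(4))
# precise gradient along columns through pockets in top image
g=cv2.cvtColor(t0['bgr'],cv2.COLOR_BGR2GRAY).astype(int)
for u in(201,223,246): print(u,'slot col rows 203-214',g[203:216,u].tolist(),'rows 234-246',g[234:247,u].tolist(),[onz(t0,u,v,.033)[0].round(4) for v in(205,210,240)])
E
```

```text
shoe rear near corner [0.45161859 0.10480173]
tongue tip near edge? [0.54402574 0.12063435]
p0 rear far corner [0.4627 0.1054]
p0 shoulder [0.5308 0.093 ]
p0 slot end [0.5579 0.0998]
p1 rear [0.4606 0.1742]
p1 slot [0.5599 0.1725]
tray -x near corner [0.4417 0.0247]
tray +x near corner [0.5614 0.0206]
top p0 slot end far-left [0.5472 0.0932]
top p0 bottomleft [0.4512 0.1054]
top p0 shoulder right [0.5213 0.0445]
top p1 slot TL [0.5479 0.1632]
top p2 slot TL [0.5496 0.2333]
top tray BR [0.4474 0.034 ]
top tray TR [0.5563 0.0339]
top tray TL [0.5595 0.2537]
top tray BL [0.4504 0.2516]
201 slot col rows 203-214 [137, 135, 111, 78, 77, 67, 58, 72, 81, 81, 82, 81, 80] rows 234-246 [83, 84, 80, 80, 67, 81, 86, 107, 141, 142, 139, 142, 140] [np.float64(0.5624), np.float64(0.5464), np.float64(0.4512)]
223 slot col rows 203-214 [148, 142, 116, 75, 87, 83, 65, 72, 86, 84, 85, 84, 87] rows 234-246 [86, 87, 87, 84, 71, 85, 91, 112, 147, 152, 149, 153, 150] [np.float64(0.5617), np.float64(0.5457), np.float64(0.4506)]
246 slot col rows 203-214 [147, 145, 122, 90, 88, 84, 68, 74, 86, 88, 89, 89, 90] rows 234-246 [91, 92, 93, 94, 92, 91, 90, 80, 128, 154, 155, 154, 150] [np.float64(0.561), np.float64(0.545), np.float64(0.45)]
```

```bash

python3 -m jog '[[[0,0,0.12,0,0,0],[0,0,0,0,0,0],[0,0,0,0,0,0]]]' >/dev/null; python3 f.py
python3 -m jog '[[[0,0,0.1,0,0,0],[0,0,0,0,0,0],[0,0,0,0,0,0]]]' >/dev/null; python3 f.py
python3 -m jog '[[[0,0,0.1,0,0,0],[0,0,0,0,0,0],[0,0,0,0,0,0]]]' >/dev/null; python3 f.py
python3 -m jog '[[[0,0,0.1,0,0,0],[0,0,0,0,0,0],[0,0,0,0,0,0]]]' >/dev/null; python3 f.py
```

```text
[0.4913 0.147  0.045 ] tq [ 0.04  0.02 -0.01] F [ 0.5 -0.7 -1.9] [ 0.005  1.    -0.     0.001] 0.0142
[0.4914 0.147  0.0425] tq [ 0.01  0.06 -0.01] F [ 0.3 -1.1 -3. ] [ 0.005  1.    -0.     0.001] 0.0137
[0.4914 0.147  0.0401] tq [0.06 0.03 0.04] F [ 0.2  0.3 -2.8] [ 0.005  1.    -0.     0.001] 0.0138
[0.4921 0.1472 0.038 ] tq [ 0.02 -0.05  0.01] F [ 1.3 -0.3  2. ] [ 0.005  1.    -0.     0.001] 0.0138
```

```bash

python3 -m jog '[[[-0.03,0,0.08,0,0,0],[0,0,0,0,0,0],[0,0,0,0,0,0]]]' >/dev/null; python3 f.py
python3 -m jog '[[[0,0,0.08,0,0,0],[0,0,0,0,0,0],[0,0,0,0,0,0]]]' >/dev/null; python3 f.py
python3 -m jog '[[[0,0,0.08,0,0,0],[0,0,0,0,0,0],[0,0,0,0,0,0]]]' >/dev/null; python3 f.py
```

```text
[0.4928 0.1471 0.0368] tq [-0.06  0.4   0.01] F [-0.4  0.1 10.9] [ 0.005  1.    -0.     0.001] 0.0139
[0.4934 0.1471 0.0352] tq [-0.14  0.21  0.03] F [-0.4 -1.2 14.7] [ 0.005  1.    -0.     0.002] 0.0137
[0.4943 0.1472 0.0335] tq [-0.14  0.08  0.02] F [ 1.1 -0.8 15.6] [0.005 1.    0.    0.003] 0.0136
```

```bash

python3 -m jog '[[[0,0,-0.03,0,0,0],[0,0,0,0,0,0],[0,0,0,0,0,0],[0,0,0,0,0,0],[0,0,0,0,0,0]]]' 0.35 >/dev/null; python3 f.py
python3 -m jog '[[[0,0,0.05,0,0,0],[0,0,0,0,0,0],[0,0,0,0,0,0]]]' >/dev/null; python3 f.py
python3 -m jog '[[[0,0,-0.5,0,0,0],[0,0,-1,0,0,0],[0,0,-1,0,0,0],[0,0,-1,0,0,0],[0,0,-1,0,0,0],[0,0,-1,0,0,0],[0,0,-1,0,0,1],[0,0,0,0,0,1],[0,0,0,0,0,1],[0,0,0,0,0,1],[0,0,0,0,0,1],[0,0,0,0,0,1]]]' >/dev/null
python3 -m jog '[[[0,0,0,0,0,1],[0,0,0,0,0,1],[0,0,0,0,0,1],[0,0,0,0,0,1],[0,0,0,0,0,1],[0,0,0,0,0,1],[0,0,0,0,0,1],[0,0,0,0,0,1],[0,0,0,0,0,1],[0,0,0,0,0,1],[0,0,0,0,0,1],[0,0,0,0,0,1]]]' 0.6 >/dev/null
python3 -m jog '[[[0,0,0,0,0,1],[0,0,0,0,0,1],[0,0,0,0,0,1],[0,0,0,0,0,1],[0,0,0,0,0,1],[0,0,0,0,0,1],[0,0,0,0,0,1],[0,0,0,0,0,0],[0,0,0,0,0,0]]]' >/dev/null
python3 - <<'E'
from h import *
print(holders(cam('side')),holders(cam('top')))
go([.44,-.37,.15],51.7)
E
```

```text
[0.4933 0.1481 0.0334] tq [ 0.2  -0.02 -0.04] F [0.3 1.4 9.7] [0.004 1.    0.001 0.002] 0.0313
[0.4933 0.1481 0.0334] tq [ 0.11  0.47 -0.01] F [-2.5  1.1 22.9] [0.004 1.    0.001 0.002] 0.0307
[[436.4, -380.4, -127.8, 90.4, 57.2]] [[435.4, -378.8, -128.9, 90.5, 55.8], [348.8, 615.6, -71.9, 84.5, 49.7]]
t 43.3 pos [0.4918 0.1473 0.1936] th 54.6 tilt z [ 0.001 -0.001 -1.   ] w 0.0529 F [0.  0.5 1. ] q7 -0.36
turn rz total 0.58 | shift total [-17.52  11.2    1.74] | level rx,ry [ 0.014 -0.   ]
```

```bash

python3 -m jog '[[[-0.4,0.2,0,0,0,0.6],[-0.9,0.6,0,0,0,0],[-0.9,0.6,0,0,0,0],[-0.9,0.6,0,0,0,0],[-0.9,0.6,0,0,0,0],[-0.9,0.6,0,0,0,0],[-0.9,0.6,0,0,0,0],[-0.9,0.6,0,0,0,0],[-0.9,0.6,0,0,0,0],[-0.9,0.6,0,0,0,0],[-0.9,0.6,0,0,0,0],[-0.9,0.6,0,0,0,0]]]' | tr '\n' ' '
python3 -m jog '[[[-0.9,0.6,0.2,0,0,0],[-0.9,0.6,0.2,0,0,0],[-0.9,0.6,0.2,0,0,0],[-0.9,0.5,0.2,0,0,0],[-0.9,0.5,0.2,0,0,0],[-0.9,0.5,0.2,0,0,0],[-0.9,0.5,0.2,0,0,0],[-0.7,0.4,0.2,0,0,0],[-0.2,0.2,0,0,0,0],[0,0,0,0,0,0],[0,0,0,0,0,0]]]' >/dev/null
python3 -c "from h import *;go([.4409,-.3732,.016],51.6)"
```

```text
clock: 44.28 tool_pos: [0.464, -0.1624, 0.194] orientation: [0.901, 0.433, 0.0, 0.001] wrist_force: [0.3, 0.6, -0.4] gripper_width: 0.053 grip_force: 0.0 t 45.2 pos [ 0.4389 -0.3689  0.154 ] th 51.4 tilt z [ 0.001  0.    -1.   ] w 0.0526 F [0.1 0.3 0. ] q7 0.45
turn rz total -0.04 | shift total [-0.09  0.17  5.52] | level rx,ry [ 0.01  -0.015]
```

```bash

python3 -m jog '[[[-0.09,0.17,0.7,0,0,0],[0,0,0.9,0,0,0],[0,0,0.9,0,0,0],[0,0,0.9,0,0,0],[0,0,0.8,0,0,0],[0,0,0.8,0,0,0],[0,0,0.4,0,0,0],[0,0,0.1,0,0,0],[0,0,0,0,0,0],[0,0,0,0,0,0]]]' >/dev/null; python3 f.py
python3 -m jog '[[[0,0,0,0,0,0],[0,0,0,0,0,0],[0,0,0,0,0,0],[0,0,0,0,0,0],[0,0,0,0,0,0],[0,0,0,0,0,0],[0,0,0,0,0,0]]]' 0 >/dev/null;python3 f.py
python3 -m jog '[[[0,0,-0.3,0,0,0],[0,0,-0.7,0,0,0],[0,0,-0.9,0,0,-1],[0,0,-0.9,0,0,-1],[0,0,-0.9,0,0,-1],[0,0,-0.9,0,0,-1],[0,0,-0.9,0,0,-1],[0,0,-0.5,0,0,-1],[0,0,0,0,0,-1],[0,0,0,0,0,-1],[0,0,0,0,0,-1],[0,0,0,0,0,-1]]]' >/dev/null
python3 -c "from h import *;go([.495,.0767,.17],179.4)"
```

```text
[ 0.4418 -0.3741  0.0175] tq [-0.09  0.13 -0.01] F [-0.3  0.5 -0. ] [0.901 0.434 0.001 0.001] 0.0528
[ 0.4409 -0.3739  0.0166] tq [0.12 0.23 0.01] F [-0.6  0.4  2.1] [0.901 0.434 0.    0.   ] 0.0136
t 47.6 pos [ 0.4406 -0.3739  0.1669] th 101.7 tilt z [ 0.001 -0.001 -1.   ] w 0.0136 F [-0.1  0.2 -0.9] q7 1.05
turn rz total -15.54 | shift total [-1.99 18.05 -0.12] | level rx,ry [0.012 0.013]
```

```bash

python3 -m jog '[[[0,0,0,0,0,-1],[0,0,0,0,0,-1],[0,0,0,0,0,-1],[0,0,0,0,0,-1],[0,0,0,0,0,-1],[0,0,0,0,0,-1],[0,0,0,0,0,-1],[0,0,0,0,0,-1],[0,0,0,0,0,-1],[0,0,0,0,0,-1],[0,0,0,0,0,-1],[0,0,0,0,0,-1]]]' >/dev/null
python3 -m jog '[[[0,0,0,0,0,-1],[0,0,0,0,0,-1],[0,0,0,0,0,-1],[-0.1,0.5,0,0,0,-0.54],[-0.1,0.9,0,0,0,0],[-0.1,1,0,0,0,0],[-0.1,1,0,0,0,0],[-0.1,1,0,0,0,0],[-0.1,1,0,0,0,0],[-0.1,1,0,0,0,0],[-0.1,1,0,0,0,0],[-0.1,1,0,0,0,0]]]' >/dev/null
python3 -m jog '[[[-0.1,1,0,0,0,0],[-0.1,1,0,0,0,0],[-0.1,1,0,0,0,0],[-0.1,1,0,0,0,0],[-0.1,1,0,0,0,0],[-0.1,1,0,0,0,0],[-0.1,1,0,0,0,0],[-0.1,1,0,0,0,0],[-0.1,1,0,0,0,0],[0,0.5,0,0,0,0],[0,0,0,0,0,0],[0,0,0,0,0,0]]]' >/dev/null
python3 f.py; python3 -c "from h import *;go([.4955,.0767,.062],179.4)"
```

```text
[0.4925 0.0735 0.1664] tq [ 0.02  0.05 -0.02] F [-0.3 -0.4 -1.8] [ 0.006  1.    -0.     0.001] 0.0135
t 50.6 pos [0.4925 0.0735 0.1664] th 179.3 tilt z [ 0.001 -0.001 -1.   ] w 0.0135 F [-0.3 -0.4 -1.8] q7 1.24
turn rz total -0.03 | shift total [-0.12  0.13  4.18] | level rx,ry [-0.011  0.013]
```

```bash

python3 -m jog '[[[-0.12,0.13,0.5,0,0,0],[0,0,0.8,0,0,0],[0,0,0.8,0,0,0],[0,0,0.8,0,0,0],[0,0,0.7,0,0,0],[0,0,0.4,0,0,0],[0,0,0.15,0,0,0],[0,0,0,0,0,0],[0,0,0,0,0,0]]]' >/dev/null; python3 f.py
python3 - <<'E'
from h import *
import pickle
for s in(cam('side'),pickle.load(open('side.pkl','rb'))):
    h=cv2.cvtColor(s['bgr'],cv2.COLOR_BGR2HSV);u,v=proj(s,[.503,-.02,.04]).astype(int)
    ys,xs=np.nonzero(h[v-12:v+14,u-10:u+14,2]<45);print(len(xs),xs.mean()+u-10,ys.mean()+v-12, onz(s,xs.mean()+u-10,ys.mean()+v-12,.042)[:2])
E
```

```text
[0.4966 0.0753 0.0631] tq [ 0.02  0.03 -0.02] F [ 0.1 -0.2 -1.6] [ 0.008  1.    -0.     0.001] 0.0136
209 265.50717703349284 227.70334928229664 [ 0.50054619 -0.01674015]
209 266.42583732057415 227.55980861244018 [ 0.50316825 -0.01786705]
```

```bash

python3 -m jog '[[[0.03,0.06,0.25,0,0,0],[0,0,0.2,0,0,0],[0,0,0,0,0,0],[0,0,0,0,0,0]]]' >/dev/null; python3 f.py
python3 -m jog '[[[0,0,0.1,0,0,0],[0,0,0,0,0,0],[0,0,0,0,0,0]]]' >/dev/null; python3 f.py
python3 -m jog '[[[0,0,0.1,0,0,0],[0,0,0,0,0,0],[0,0,0,0,0,0]]]' >/dev/null; python3 f.py
python3 -m jog '[[[0,0,0.08,0,0,0],[0,0,0,0,0,0],[0,0,0,0,0,0]]]' >/dev/null; python3 f.py
```

```text
[0.4954 0.0773 0.0511] tq [-0.02  0.04 -0.02] F [ 0.1 -0.2 -2. ] [ 0.007  1.    -0.     0.   ] 0.0137
[0.4956 0.0772 0.0487] tq [-0.04  0.01  0.03] F [ 1.   0.7 -1.9] [ 0.007  1.    -0.     0.001] 0.0138
[0.4955 0.0773 0.0462] tq [ 0.04  0.04 -0.01] F [ 0.4  0.3 -2.6] [ 0.007  1.    -0.     0.001] 0.014
[0.4956 0.0773 0.0442] tq [-0.03  0.01 -0.01] F [ 0.7  0.6 -2.1] [ 0.007  1.    -0.     0.001] 0.0136
```

Going in freely. I'll keep lowering.

```bash

python3 -m jog '[[[0,0,0.1,0,0,0],[0,0,0,0,0,0],[0,0,0,0,0,0]]]' >/dev/null; python3 f.py
python3 -m jog '[[[0,0,0.1,0,0,0],[0,0,0,0,0,0],[0,0,0,0,0,0]]]' >/dev/null; python3 f.py
python3 -m jog '[[[0,0,0.06,0,0,0],[0,0,0,0,0,0],[0,0,0,0,0,0]]]' >/dev/null; python3 f.py
```

```text
[0.4955 0.0773 0.0416] tq [ 0.06  0.01 -0.01] F [ 0.3 -0.3 -1.3] [ 0.007  1.    -0.     0.001] 0.0138
[0.4955 0.0773 0.0391] tq [0.04 0.01 0.03] F [ 0.1  0.2 -1.9] [ 0.007  1.    -0.     0.001] 0.0136
[0.4956 0.0772 0.0377] tq [ 0.07  0.03 -0.01] F [ 0.  -0.1 -2. ] [ 0.007  1.    -0.     0.001] 0.0136
```

```bash

python3 -m jog '[[[0,0,0,0,0,0],[0,0,0,0,0,0],[0,0,0,0,0,0],[0,0,0,0,0,0]]]' 0.35 >/dev/null; python3 f.py
python3 -m jog '[[[0,0,0.12,0,0,0],[0,0,0,0,0,0],[0,0,0,0,0,0]]]' >/dev/null; python3 f.py
python3 -m jog '[[[0,0,0.06,0,0,0],[0,0,0,0,0,0],[0,0,0,0,0,0]]]' >/dev/null; python3 f.py
python3 -m jog '[[[0,0,-0.5,0,0,0],[0,0,-1,0,0,0],[0,0,-1,0,0,0],[0,0,-1,0,0,0],[0,0,-1,0,0,0],[0,0,-1,0,0,0],[0,0,-1,0,0,0],[0,0,-1,0,0,0],[0,-1,0,0,0,0],[0,-1,0,0,0,0],[0,-1,0,0,0,0],[0,-1,0,0,0,0]]]' >/dev/null
python3 -m jog '[[[0,-1,0,0,0,0],[0,-1,0,0,0,0],[0,-1,0,0,0,0],[0,-1,0,0,0,0],[0,-1,0,0,0,0],[0,-1,0,0,0,0],[0,-1,0,0,0,0],[0,0,0,0,0,0]]]' >/dev/null
python3 - <<'E'
from h import *
import pickle
st()
s=cam('side');t=cam('top');pickle.dump((s,t),open('q.pkl','wb'))
A=cv2.resize(s['bgr'][140:290,200:410],None,fx=2.8,fy=2.8,interpolation=cv2.INTER_CUBIC);B=cv2.resize(t['bgr'][190:255,180:285],(A.shape[1]//2*2,364*A.shape[1]//588),interpolation=cv2.INTER_CUBIC)
V=np.vstack([A,B]);V=cv2.resize(V,(int(V.shape[1]*600/V.shape[0]),600)) if V.shape[0]>600 else V
V=np.hstack([cv2.resize(A,(420,300)),cv2.resize(B,(380,300))]) if False else V
cv2.imwrite('pics/g10.png',np.clip(330*(V/255.)**.75,0,255).astype(np.uint8));print(V.shape)
E
```

```text
[0.4957 0.0773 0.0379] tq [ 0.   -0.02 -0.03] F [-0.7  0.5 -0.2] [ 0.007  1.    -0.     0.001] 0.0306
[0.4955 0.0772 0.0346] tq [ 0.04 -0.01  0.02] F [ 0.2 -0.5 -0.4] [ 0.007  1.    -0.     0.001] 0.0309
[0.4957 0.0773 0.0334] tq [0.06 0.04 0.01] F [-1.5  0.1  3.1] [ 0.007  1.    -0.     0.001] 0.031
t 55.8 pos [ 0.49   -0.204   0.2207] th 178.7 tilt z [ 0.001 -0.005 -1.   ] w 0.0308 F [-0.4 -0.7 -0.8] q7 1.75
(600, 450, 3)
```

View pics/g10.png

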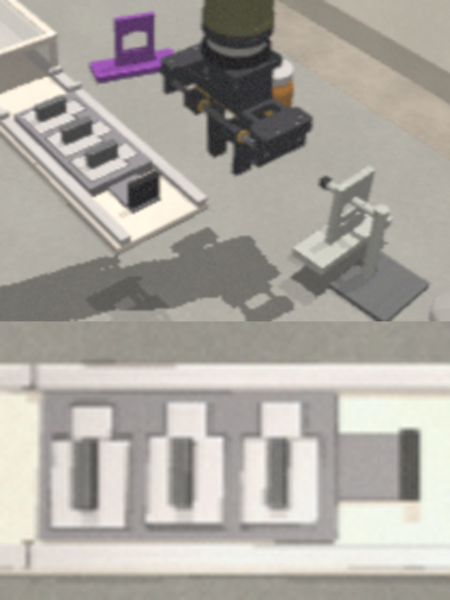

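All three holders lie in pockets and the lock hangs. A, on the left, looks slightly lower than the others, so I'll check the numbers.

```bash
python3 - <<'E'
from h import *
import pickle
s,t=pickle.load(open('q.pkl','rb'))
for n,c in(('top',t),('side',s)):
    h=cv2.cvtColor(c['bgr'],cv2.COLOR_BGR2HSV);V=h[...,2]
    for y in(.2165,.1468,.077):
        x0,y0=np.min([proj(c,[.504+a,y+b,.033]) for a in(-.049,.047) for b in(-.029,.029)],0).astype(int)-1
        x1,y1=np.max([proj(c,[.504+a,y+b,.033]) for a in(-.049,.047) for b in(-.029,.029)],0).astype(int)+2
        P=[]
        for v in range(y0,y1):
            for u in range(x0,x1):
                p=onz(c,u,v,.033)
                if abs(p[1]-y)<.034 and abs(p[0]-.504)<.052 and V[v,u]>112: P.append(p[:2]*1000)
        r=cv2.minAreaRect(np.array(P,np.float32));print(n,y,len(P),np.round([*r[0],*r[1],r[2]],1))
go([.5,.077,.1],178.7)
E
```

```text
top 0.2165 320 [503.4 218.4  86.5  54.    0.8]
top 0.1468 339 [506.1 146.8  57.4  85.7  89.5]
top 0.077 349 [505.4  77.3  86.   57.    0. ]
side 0.2165 143 [502.4 215.8  56.6  89.4  88.4]
side 0.1468 156 [506.  144.9  57.   89.5  88.4]
side 0.077 174 [507.7  75.4  57.2  96.8  88.4]
t 55.9 pos [ 0.4908 -0.1984  0.2207] th 179.0 tilt z [ 0.001 -0.001 -1.   ] w 0.0306 F [ 0.7 -0.4  0.5] q7 1.75
turn rz total 0.06 | shift total [-0.12 11.02  4.83] | level rx,ry [-0.007  0.01 ]
```

```bash

python3 -m jog '[[[0,1,0,0,0,0],[0,1,0,0,0,0],[0,1,0,0,0,0],[0,1,0,0,0,0],[0,1,0,0,0,0],[0,1,0,0,0,0],[0,1,0,0,0,0],[0,1,0,0,0,0],[0,1,0,0,0,0],[0,1,0,0,0,0],[0,1,0,0,0,0],[0,1,0,0,0,0]]]' >/dev/null
python3 -m jog '[[[0,1,0.5,0,0,0],[0,1,1,0,0,0],[0,1,1,0,0,0],[0,1,1,0,0,0],[0,0.6,0.6,0,0,0],[0,0,0.5,0,0,0],[0,0,0,0,0,0],[0,0,0,0,0,0]]]' >/dev/null
python3 -c "from h import *;go([.478,.2165,.038],179.3)"
```

```text
t 57.5 pos [0.4962 0.218  0.1053] th 179.3 tilt z [-0.001 -0.001 -1.   ] w 0.0305 F [-0.3 -1.   1. ] q7 1.02
turn rz total -0.01 | shift total [ 0.73 -0.07  2.69] | level rx,ry [-0.016 -0.007]
```

```bash

python3 -m jog '[[[0.4,-0.07,0.5,0,0,0],[0.3,0,0.7,0,0,0],[0,0,0.7,0,0,0],[0,0,0.5,0,0,0],[0,0,0.2,0,0,0],[0,0,0,0,0,0],[0,0,0,0,0,0]]]' >/dev/null; python3 f.py
python3 -m jog '[[[0,0,0.13,0,0,0],[0,0,0,0,0,0],[0,0,0,0,0,0]]]' >/dev/null; python3 f.py
python3 -m jog '[[[0,0,0.07,0,0,0],[0,0,0,0,0,0],[0,0,0,0,0,0]]]' >/dev/null; python3 f.py
python3 -m jog '[[[-0.6,0,-0.2,0,0,0],[-0.6,0,0,0,0,0],[0,0,0,0,0,0],[0,0,0.18,0,0,0],[0,0,0,0,0,0],[0,0,0,0,0,0]]]' >/dev/null; python3 f.py
```

```text
[0.4807 0.2157 0.0415] tq [ 0.02 -0.02  0.03] F [-0.   0.8 -0.3] [ 0.008  1.    -0.     0.001] 0.0306
[0.4805 0.2158 0.0379] tq [-0.01  0.01 -0.02] F [ 0.4  0.1 -0.1] [ 0.007  1.    -0.     0.001] 0.031
[0.4802 0.2158 0.0357] tq [ 0.04  0.04 -0.01] F [-0.1  0.1 -1.1] [ 0.007  1.    -0.     0.001] 0.0308
[0.5084 0.2152 0.0356] tq [ 0.07  0.02 -0.01] F [-0.3  0.1  0.2] [ 0.007  1.    -0.001 -0.001] 0.0312
```

```bash

python3 -m jog '[[[0,0,0.07,0,0,0],[0,0,0,0,0,0],[0,0,0,0,0,0]]]' >/dev/null; python3 f.py
python3 -m jog '[[[0,0,0.04,0,0,0],[0,0,0,0,0,0],[0,0,0,0,0,0]]]' >/dev/null; python3 f.py
python3 -m jog '[[[0,0,-0.5,0,0,0],[0,0,-1,0,0,0],[0,0,-1,0,0,0],[0,0,-1,0,0,0],[0,0,-1,0,0,0],[0,-1,-0.7,0,0,0],[0,-1,-0.5,0,0,0],[0,-1,0,0,0,0],[0,-1,0,0,0,0],[0,-1,0,0,0,0],[0,-1,0,0,0,0],[0,-1,0,0,0,0]]]' >/dev/null; python3 f.py
python3 -c "from h import *;go([.5015,-.018,.15],269.3)"
```

```text
[0.5096 0.2154 0.0343] tq [ 0.01 -0.01 -0.01] F [-0.8  0.   0.4] [ 0.007  1.    -0.     0.   ] 0.0308
[0.5101 0.2154 0.0335] tq [0.09 0.08 0.03] F [-0.9  0.6  0.9] [ 0.007  1.    -0.     0.001] 0.0306
[0.5072 0.0391 0.177 ] tq [ 0.01  0.03 -0.04] F [ 0.5 -0.8  0. ] [ 0.007  1.    -0.     0.001] 0.0312
t 60.6 pos [0.5072 0.0391 0.177 ] th 179.1 tilt z [ 0.002 -0.001 -1.   ] w 0.0312 F [ 0.5 -0.8  0. ] q7 1.29
turn rz total -18.03 | shift total [2.29 0.2  1.08] | level rx,ry [-0.009  0.027]
```

A is flat: its shoe top reads at or below 33.5–35.7 mm at both ends. Next is the carrier handle.

```bash

python3 -m jog '[[[0.1,-0.8,0,0,0,0],[0.1,-0.8,0.4,0,0,0],[0,-0.6,0.8,0,0,0],[0,-0.1,0.9,0,0,0],[0,0,0.9,0,0,0],[0,0,0.8,0,0,0],[0,0,0,0,0,0],[0,0,0,0,0,0]]]' 0.5 >/dev/null; python3 f.py; python3 -c "from h import *;go([.5015,-.018,.04],179.3)"
```

```text
[ 0.5012 -0.0171  0.0812] tq [-0.01  0.02 -0.01] F [0.4 0.3 1.2] [ 0.007  1.    -0.     0.   ] 0.0443
t 61.3 pos [ 0.5012 -0.0171  0.0812] th 179.2 tilt z [ 0.    -0.001 -1.   ] w 0.0443 F [0.4 0.3 1.2] q7 1.36
turn rz total -0.03 | shift total [-0.01 -0.03  1.65] | level rx,ry [-0.011  0.001]
```

```bash

python3 -m jog '[[[0,0,0.5,0,0,0],[0,0,0.6,0,0,0],[0,0,0.5,0,0,0],[0,0,0,0,0,0],[0,0,0,0,0,0]]]' >/dev/null; python3 f.py
python3 -m jog '[[[0,0,0,0,0,0],[0,0,0,0,0,0],[0,0,0,0,0,0],[0,0,0,0,0,0],[0,0,0,0,0,0],[0,0,0,0,0,0]]]' 0 >/dev/null; python3 f.py
python3 -m jog '[[[0,0.1,0,0,0,0],[0,0.2,0,0,0,0],[0,0.3,0,0,0,0],[0,0.4,0,0,0,0],[0,0.4,0,0,0,0],[0,0.4,0,0,0,0],[0,0.4,0,0,0,0],[0,0.4,0,0,0,0],[0,0.4,0,0,0,0],[0,0.4,0,0,0,0],[0,0.4,0,0,0,0],[0,0.4,0,0,0,0]]]' >/dev/null; python3 f.py
```

```text
[ 0.5023 -0.017   0.0422] tq [ 0.03 -0.03  0.02] F [ 0.3 -0.1  0.1] [ 0.007  1.    -0.     0.001] 0.0436
[ 0.502  -0.0178  0.0416] tq [-0.35 -0.    0.09] F [ 0.1 -2.5  6.2] [ 0.008  1.    -0.001  0.001] 0.0138
[0.5032 0.0868 0.0416] tq [-0.76  0.06  0.11] F [-1.1 -3.9  7.9] [ 0.008  1.    -0.001  0.001] 0.0133
```

```bash

python3 -m jog '[[[0,0.5,0,0,0,0],[0,0.5,0,0,0,0],[0,0.5,0,0,0,0],[0,0.5,0,0,0,0],[0,0.5,0,0,0,0],[0,0.5,0,0,0,0],[0,0.5,0,0,0,0],[0,0.5,0,0,0,0],[0,0.5,0,0,0,0],[0,0.4,0,0,0,0],[0,0.3,0,0,0,0],[0,0.2,0,0,0,0]]]' >/dev/null; python3 f.py
python3 -m jog '[[[0,0.15,0,0,0,0],[0,0.15,0,0,0,0],[0,0.15,0,0,0,0],[0,0.15,0,0,0,0],[0,0,0,0,0,0]]]' >/dev/null; python3 f.py
python3 -m jog '[[[0,0.15,0,0,0,0],[0,0.15,0,0,0,0],[0,0.15,0,0,0,0],[0,0,0,0,0,0]]]' >/dev/null; python3 f.py
```

```text
[0.5047 0.2229 0.0416] tq [-0.55  0.24  0.07] F [-1.3 -2.8  9.9] [ 0.007  1.    -0.001  0.   ] 0.0137
[0.5048 0.2381 0.0416] tq [-0.15  0.36  0.03] F [-1.7 -0.1  8.3] [ 0.007  1.    -0.001  0.   ] 0.0139
[0.505  0.2493 0.0416] tq [-0.11  0.44 -0.  ] F [-2.3 -0.6  9.1] [ 0.007  1.    -0.001  0.   ] 0.0137
```

```bash

python3 -m jog '[[[0,0.12,0,0,0,0],[0,0.12,0,0,0,0],[0,0.12,0,0,0,0],[0,0,0,0,0,0]]]' >/dev/null; python3 f.py
python3 -m jog '[[[0,0.12,0,0,0,0],[0,0.12,0,0,0,0],[0,0,0,0,0,0]]]' >/dev/null; python3 f.py
python3 -m jog '[[[0,0.1,0,0,0,0],[0,0.1,0,0,0,0],[0,0,0,0,0,0]]]' >/dev/null; python3 f.py
```

```text
[0.505  0.2581 0.0416] tq [-0.2   0.45  0.04] F [-2.9 -1.1  8.7] [ 0.007  1.    -0.001  0.   ] 0.0139
[0.5051 0.264  0.0416] tq [-0.29  0.41  0.07] F [-3.1 -1.2  9.2] [ 0.007  1.    -0.001  0.   ] 0.0136
[0.5051 0.2648 0.0416] tq [-1.46  0.39  0.1 ] F [-2.3 -8.9 12.5] [ 0.008  1.    -0.004 -0.001] 0.0139
```

```bash

python3 -m jog '[[[0,0.1,0,0,0,0],[0,0,0,0,0,0],[0,0,0,0,0,0]]]' >/dev/null; python3 f.py
python3 -m jog '[[[0,-0.15,0,0,0,0],[0,0,0,0,0,0],[0,0,0,0,0,0],[0,0,0,0,0,0],[0,0,0,0,0,0],[0,0,0,0,0,0]]]' 0.45 >/dev/null; python3 f.py
python3 -m jog '[[[0,0,-0.3,0,0,0],[0,0,-0.8,0,0,0],[0,0,-1,0,0,0],[0,0,-1,0,0,0],[0,0,-1,0,0,0],[0,0,-1,0,0,0],[0,0,-1,0,0,0],[-0.5,-0.5,-1,0,0,0],[0,-1,0,0,0,0],[0,-1,0,0,0,0],[0,-1,0,0,0,0],[0,-1,0,0,0,0]]]' >/dev/null; python3 f.py
python3 -m jog '[[[0,-1,0,0,0,0],[0,-1,0,0,0,0],[0,-1,0,0,0,0],[0,-1,0,0,0,0],[0,-1,0,0,0,0],[0,-1,0,0,0,0],[0,-1,0,0,0,0],[0,-1,0,0,0,0],[0,-1,0,0,0,0],[0,0,0,0,0,0],[0,0,0,0,0,0]]]' >/dev/null; python3 f.py
python3 - <<'E'
from h import *
s=cam('side');t=cam('top')
h=cv2.cvtColor(t['bgr'],cv2.COLOR_BGR2HSV);u,v=proj(t,[.505,.265,.063]).astype(int)
ys,xs=np.nonzero(h[v-12:v+12,u-9:u+10,2]<50);print(len(xs),onz(t,xs.mean()+u-9,ys.mean()+v-12,.063))
A=cv2.resize(s['bgr'][100:300,150:430],(800,571),interpolation=cv2.INTER_CUBIC)
cv2.imwrite('pics/end.png',np.clip(330*(A/255.)**.75,0,255).astype(np.uint8))
E
```

```text
[0.5051 0.2648 0.0416] tq [-2.3   0.39  0.17] F [ -2.2 -12.9  14.4] [ 0.009  1.    -0.005 -0.001] 0.0137
[0.5058 0.2686 0.0407] tq [ 0.01  0.   -0.01] F [-0.7 -0.3  0.1] [ 0.007  1.    -0.     0.001] 0.0398
[0.5163 0.1544 0.2192] tq [0.05 0.02 0.  ] F [ 0.8 -1.1  0.8] [ 0.007  1.    -0.     0.001] 0.0396
[ 0.513  -0.0712  0.2191] tq [ 0.11 -0.08 -0.  ] F [0.1 0.5 0.8] [ 0.009  1.    -0.001  0.001] 0.0396
103 [0.50303776 0.25932967 0.063     ]
```

View pics/end.png

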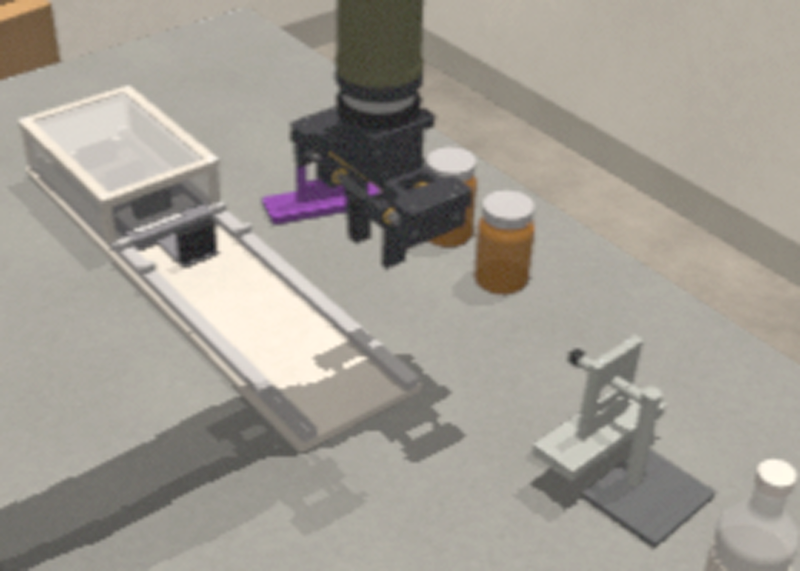

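The carrier is fully under the shield, with the handle at (195,240). It stopped hard at y = 0.265, against 0.2635 computed for the stop. The lock hangs on the peg, the jars and bottle are untouched, and the gripper is clear.

```bash
python3 -c "from cell import job_done;print(job_done())"
```

```text
the job is handed in; nothing more can be done
None
```

I handed the job in with the lock hanging on the peg, all three holders seated in carrier pockets, the carrier pushed to its inner stop under the shield, and the jars and wash bottle untouched; the hand-in returned no verdict.

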